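# Demould the cast resin blocks and lay them out in the interlocking layer

## Task

Slide the lock bar of the blue mould fully open, lift every cast block out of its cavity and lay them rib up on the white carrier slab, each squarely on one of the outlined rectangles of the two-and-three pattern (with four blocks, any one rectangle stays free). When the mould is empty and all blocks lie in place, slide the lock bar fully home again; set the blocks down rather than drop them, and leave everything else on the bench where it stands.

Things in the scene. Friction and masses are not known exactly. Their poses are not given: they have to be found in the camera images.
- mould: Blue casting mould, 222 x 229 x 28 mm (x, y, z), fixed to the bench. Origin: centre of its underside. Six open cavities, each 87 (along mould x) x 57 mm, 22 mm deep with floor 6 mm above the bench, centred at mould x = +-53.5 mm and y = -72, 0, 72 mm. Four or five of them hold a cast block.
- lockbar (a joint): Dark steel lock bar that slides along mould y on top of the mould, between the two rows of cavities. 0 m: home (locked), its 10 mm wide tabs overlap the inner ends of the blocks by 10 mm and keep them down; 0.036 m: fully open (moved to mould +y), its tabs stand over the walls between cavities. The bar lies 31.5 to 36.5 mm above the bench. About 2 N of friction; it stays where it is left.
- lock_grip (a point): Middle of the lock bar's upright grip, at the bar's mould +y end, just outside the mould. The grip is 14 mm thick along mould y, 30 mm wide along mould x, from 31 to 71 mm above the bench; this point lies 71.5 mm above the bench, at the middle of its top face.
- slab: White carrier slab, 166 x 194 x 6 mm, fixed to the bench. Origin: centre of its underside. Its top shows five outlined rectangles, each 84 x 54 mm with 6 mm between them: a row of two with their length along slab y (at slab x = -45 mm) and a row of three with their length along slab x (at slab x = +30 mm).
- place0 (a point): Centre of an outlined rectangle on the slab's top face (6 mm above the bench); its 84 mm length lies along slab y. Axes as the slab's.
- place1 (a point): Centre of an outlined rectangle on the slab's top face (6 mm above the bench); its 84 mm length lies along slab y. Axes as the slab's.
- place2 (a point): Centre of an outlined rectangle on the slab's top face (6 mm above the bench); its 84 mm length lies along slab x. Axes as the slab's.
- place3 (a point): Centre of an outlined rectangle on the slab's top face (6 mm above the bench); its 84 mm length lies along slab x. Axes as the slab's.
- place4 (a point): Centre of an outlined rectangle on the slab's top face (6 mm above the bench); its 84 mm length lies along slab x. Axes as the slab's.
- block0: Cast resin block, beige: base 84 (x) x 54 (y) x 24 mm (z), with a grip rib 44 (x) x 14 (y) mm on the middle of its top, from 24 to 50 mm above the underside. Origin: centre of the underside. 0.1 to 0.2 kg. All blocks are alike, either way round; one of them may be absent.
- block1: Cast resin block, beige: base 84 (x) x 54 (y) x 24 mm (z), with a grip rib 44 (x) x 14 (y) mm on the middle of its top, from 24 to 50 mm above the underside. Origin: centre of the underside. 0.1 to 0.2 kg. All blocks are alike, either way round; one of them may be absent.
- block2: Cast resin block, beige: base 84 (x) x 54 (y) x 24 mm (z), with a grip rib 44 (x) x 14 (y) mm on the middle of its top, from 24 to 50 mm above the underside. Origin: centre of the underside. 0.1 to 0.2 kg. All blocks are alike, either way round; one of them may be absent.
- block3: Cast resin block, beige: base 84 (x) x 54 (y) x 24 mm (z), with a grip rib 44 (x) x 14 (y) mm on the middle of its top, from 24 to 50 mm above the underside. Origin: centre of the underside. 0.1 to 0.2 kg. All blocks are alike, either way round; one of them may be absent.
- block4: Cast resin block, beige: base 84 (x) x 54 (y) x 24 mm (z), with a grip rib 44 (x) x 14 (y) mm on the middle of its top, from 24 to 50 mm above the underside. Origin: centre of the underside. 0.1 to 0.2 kg. All blocks are alike, either way round; one of them may be absent.
- jar: Bystander: a small lidded jar, 44 mm across, 55 mm tall. Origin at the centre of its underside. Leave it alone.
- marker: Bystander: a marker pen lying flat, 125 mm long. Origin at the centre of its underside. Leave it alone.
- burner: Bystander: a squat glass spirit burner, 96 mm across, 90 mm tall. Origin at the centre of its underside. Leave it alone.
- beaker: Bystander: a glass beaker, 72 mm across, 90 mm tall. Origin at the centre of its underside. Leave it alone.
- timer: Bystander: a flat bench timer, 70 x 75 x 22 mm. Origin at the centre of its underside. Leave it alone.
Mind the look-alikes: they are no part of the job. What is shaped like the block1 but turquoise is not meant. Leave any purple look-alike of the block2 alone.

How it is judged (in metres and radians):
On the way, in this order (a step that is already met when the one before it is completed fails the run):
1. the lock bar is slid fully open (value of joint lockbar above 0.031 m), for 0.2 s.
2. every block lies flat, rib up, on a rectangle of the pattern (((horizontal distance between block0 and place0 below 0.008 m and angle between the x axis of block0 and the y axis of slab, either way round below 0.12 rad) or (horizontal distance between block0 and place1 below 0.008 m and angle between the x axis of block0 and the y axis of slab, either way round below 0.12 rad) or (horizontal distance between block0 and place2 below 0.008 m and angle between the x axis of block0 and the x axis of slab, either way round below 0.12 rad) or (horizontal distance between block0 and place3 below 0.008 m and angle between the x axis of block0 and the x axis of slab, either way round below 0.12 rad) or (horizontal distance between block0 and place4 below 0.008 m and angle between the x axis of block0 and the x axis of slab, either way round below 0.12 rad)) and z of block0 in the frame of slab between 0.003 and 0.01 m and angle between each of block0, block1, block2, block3, block4's own z axis and vertical below 0.06 rad and linear speed of each of block0, block1, block2, block3, block4 below 0.02 m/s and ((horizontal distance between block1 and place0 below 0.008 m and angle between the x axis of block1 and the y axis of slab, either way round below 0.12 rad) or (horizontal distance between block1 and place1 below 0.008 m and angle between the x axis of block1 and the y axis of slab, either way round below 0.12 rad) or (horizontal distance between block1 and place2 below 0.008 m and angle between the x axis of block1 and the x axis of slab, either way round below 0.12 rad) or (horizontal distance between block1 and place3 below 0.008 m and angle between the x axis of block1 and the x axis of slab, either way round below 0.12 rad) or (horizontal distance between block1 and place4 below 0.008 m and angle between the x axis of block1 and the x axis of slab, either way round below 0.12 rad)) and z of block1 in the frame of slab between 0.003 and 0.01 m and ((horizontal distance between block2 and place0 below 0.008 m and angle between the x axis of block2 and the y axis of slab, either way round below 0.12 rad) or (horizontal distance between block2 and place1 below 0.008 m and angle between the x axis of block2 and the y axis of slab, either way round below 0.12 rad) or (horizontal distance between block2 and place2 below 0.008 m and angle between the x axis of block2 and the x axis of slab, either way round below 0.12 rad) or (horizontal distance between block2 and place3 below 0.008 m and angle between the x axis of block2 and the x axis of slab, either way round below 0.12 rad) or (horizontal distance between block2 and place4 below 0.008 m and angle between the x axis of block2 and the x axis of slab, either way round below 0.12 rad)) and z of block2 in the frame of slab between 0.003 and 0.01 m and ((horizontal distance between block3 and place0 below 0.008 m and angle between the x axis of block3 and the y axis of slab, either way round below 0.12 rad) or (horizontal distance between block3 and place1 below 0.008 m and angle between the x axis of block3 and the y axis of slab, either way round below 0.12 rad) or (horizontal distance between block3 and place2 below 0.008 m and angle between the x axis of block3 and the x axis of slab, either way round below 0.12 rad) or (horizontal distance between block3 and place3 below 0.008 m and angle between the x axis of block3 and the x axis of slab, either way round below 0.12 rad) or (horizontal distance between block3 and place4 below 0.008 m and angle between the x axis of block3 and the x axis of slab, either way round below 0.12 rad)) and z of block3 in the frame of slab between 0.003 and 0.01 m and ((horizontal distance between block4 and place0 below 0.008 m and angle between the x axis of block4 and the y axis of slab, either way round below 0.12 rad) or (horizontal distance between block4 and place1 below 0.008 m and angle between the x axis of block4 and the y axis of slab, either way round below 0.12 rad) or (horizontal distance between block4 and place2 below 0.008 m and angle between the x axis of block4 and the x axis of slab, either way round below 0.12 rad) or (horizontal distance between block4 and place3 below 0.008 m and angle between the x axis of block4 and the x axis of slab, either way round below 0.12 rad) or (horizontal distance between block4 and place4 below 0.008 m and angle between the x axis of block4 and the x axis of slab, either way round below 0.12 rad)) and z of block4 in the frame of slab between 0.003 and 0.01 m), for 0.2 s.
At the end, for the whole second after the job is handed in: Every block lies at rest on the slab, rib up and flat (within 0.06 rad, underside between 3 mm below and 4 mm above the slab top), its centre within 8 mm of the centre of a rectangle and its length within 0.12 rad of that rectangle; the lock bar is within 5 mm of home (all of step 2 and value of joint lockbar below 0.005 m); the robot touches nothing.
It fails at once if a bystander is moved more than 30 mm (distance of any of jar, marker, burner, beaker, timer from where it was at the start of the episode above 0.03 m).
It fails at once if a block is dropped or slammed onto the slab (over 60 N) (contact force between any of block0, block1, block2, block3, block4 and slab above 60 N).
Of block0, block1, block2, block3, block4 only 4 to 5 are there at a start; the rules pass over those that are not, and their reading is None.
At some moment in a run one of block0, block1, block2, block3, block4 may be knocked a few centimetres aside while the robot is not near it.
It also fails if it takes over 210 s, if anything falls off the work surface, if the arm or the gripper's body presses on something with over 40 N, if the wrist force passes 120 N, or if a joint passes its speed limit or range.

## Robot

A 6-joint arm with a two-finger parallel gripper is mounted at the origin on the work surface. World frame = base frame: x ahead of the robot, y to its left, z up, the work surface at z = 0. Lengths are in mm, angles in rad, forces in N, time in s.
With the tool pointing down it reaches from about 425 to 950 mm from the base axis. Payload 3.5 kg.
Tool frame: the origin (TCP) lies at the very end of the fingers, on their centre line; the grasp point (between the pads) lies 19 mm behind it (manip.grasp_offset is the distance from the TCP to the grasp point, in mm); z points along the fingers, y is the direction in which the jaws open and shut (so a half turn about z gives the same grasp; the last joint's range is limited). The gripper opens to 85 mm and grips with 20 to 120 N. Pads are 22 mm wide; open, the fingers measure 114 mm over their backs; the gripper's body (76 mm by 85 mm) begins 54 mm behind the grasp point. The pads swing forward as they close: fully open they stand 13 mm farther back than shut.
Start: joints at [-1.341, 0.286, 1.577, -0, 1.279, -0.15], TCP at [250.268, -626.875, 231.325] pointing down, gripper open.
Joint ranges: [-2.77, 2.77], [-0.9, 2.22], [0.21, 2.48], [-1.53, 4.67], [0.24, 2.81], [-2.84, 2.84]. Speed limits (rad/s): [2.79, 2.79, 3.14, 3.14, 3.14, 3.14].

## Interface

Orientations are given as a unit quaternion [x, y, z, w].
In Python, from cell import get_state, cams, manip gives the robot as it stands.
- The arm moves only by the tool jog_arm, never from a script. Its argument "commands" is a list of rows, each a list of 4 numbers: the shift along the tool's x, y, z in m, then the turn about the tool's z in rad. In form: [[dx, dy, dz, spin], ...]. A call has 1 to 5 rows; each row is the pose to reach, as a shift and turn from the pose commanded when the call began, along the tool's axes at that moment; what a row does not reach only later rows make up. A row lasts 1/8 s, in which the tool goes at most 62.5 mm and 10.7 degrees, less where a joint would pass 70% of its speed; a pose out of reach is approached as far as the arm can. A call with a gripper value outside its range is refused whole. "grip" is the closure, from -1 (fully open) to 1 (shut), set as the call begins (left out, the last holds). The fingers move at their own pace and stop on an object; "newtons" is the grip in N (left out, the last holds). Time passes only in rows, so rows that repeat a pose let the fingers close. It gives the time, the measured TCP pose, the force and the opening at its end, in the units of the state.
- get_state(): the state, without advancing time (a new reading comes with each control period).
- cams.read_camera(name): name is "side" or "top"; returns (picture, depth): 384x512x3 uint8, blue, green, red; 384x512 float32, mm along the optical axis (not along the pixel's ray), 0 where there is no reading.
- cams.camera_model(name): a dict with "camera_matrix" (3x3 intrinsics, pixels), "rvec" (rotation vector, rad) and "tvec" (3), from world to camera coordinates, as OpenCV has them. Camera axes: x right, y down, z forward; pixel columns grow to the right and rows downward; lengths in mm; the calibration is good to about 2 mm. A picture is of the moment at which its call begins. camera_model takes no time and is no camera call.
- manip.close_job(): hands the job in, once; it reports no verdict.
The state is a dict: "t": time; "joint_positions": joint angles; "joint_vel": joint speeds; "joint_efforts": joint torques, N m; "position": TCP position; "tool_rot": TCP orientation; "force": force on the tool from outside, world axes, zero at the start; "moment": the same for the moment, N m; "width": finger opening in mm.
Only numpy, scipy, OpenCV 4.12 (cv2) and the standard library are available. Lean on these libraries where they do the work, as an engineer would, in place of code of your own. Each camera call takes 0.05 s, during which the arm holds its last target.

## Working session

There is one attempt and no reset: what is moved stays moved. The work goes in short steps, Python scripts to look and compute and a tool call to move; the robot and the scene stay as the last step left them, time stands still between calls to the robot, and variables do not carry over. Pictures are saved under pics/ and viewed, and the job is handed in when it is done.

Besides the shell and the picture viewer there is one more tool, called after ">>>" as name(argument=value, ...), one argument or row to a line, values as JSON. jog_arm: Moves the arm, as the interface text tells. Its arguments: {"type":"object","properties":{"commands":{"type":"array","items":{"type":"array","items":{"type":"number"}}},"grip":{"type":"number"},"newtons":{"type":"number"}},"required":["commands"]}

```bash
ls; mkdir -p pics; python3 - <<'E'
from cell import get_state, cams, manip
import cv2
print(get_state())
for n in("top","side"):
    p,d=cams.read_camera(n); cv2.imwrite(f"pics/{n}0.png",p)
    import numpy as np; np.save(f"{n}0.npy",d)
    print(cams.camera_model(n))
    cv2.imwrite(f"pics/{n}0.png",p)
E
```

```text
pics
{'t': 0.0, 'joint_positions': array([-1.34098610e+00,  2.87205323e-01,  1.57819856e+00, -1.82194194e-05,
        1.27856490e+00, -1.50010391e-01]), 'joint_vel': array([ 0.0005101 ,  0.00021199, -0.00122723, -0.00072747,  0.00033786,
       -0.00024393]), 'joint_efforts': array([-6.36790210e-04, -4.05985701e+01, -2.92625606e+01, -1.48077820e-04,
        5.95028512e-03,  8.73734791e-07]), 'position': array([ 250.12402544, -626.238216  ,  229.90904667]), 'tool_rot': array([ 9.82019979e-01,  1.88773274e-01, -5.61046232e-05, -1.18677349e-03]), 'force': array([-0.04272364,  0.6991522 ,  0.25915868]), 'moment': array([-0.04037135, -0.01750923,  0.03793891]), 'width': 85.25152734870467}
{'camera_matrix': array([[481.84667406,   0.        , 253.01795729],
       [  0.        , 481.84667406, 190.53962619],
       [  0.        ,   0.        ,   1.        ]]), 'rvec': array([ 2.15935903, -2.13442099,  0.13465419]), 'tvec': array([ -42.77393308,  545.79668827, 1222.12821079])}
{'camera_matrix': array([[465.49325402,   0.        , 256.66137251],
       [  0.        , 465.49325402, 190.75449644],
       [  0.        ,   0.        ,   1.        ]]), 'rvec': array([ 0.75179132, -2.67485556,  1.0217191 ]), 'tvec': array([434.70997534, 296.1301795 , 994.30138529])}
```

```bash
python3 - <<'E'
import cv2
for n in("top","side"):
    p=cv2.imread(f"pics/{n}0.png"); cv2.imwrite(f"pics/{n}0b.png",cv2.resize(p,(800,600),interpolation=cv2.INTER_CUBIC))
E
```

```text
(no output)
```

View pics/top0b.png

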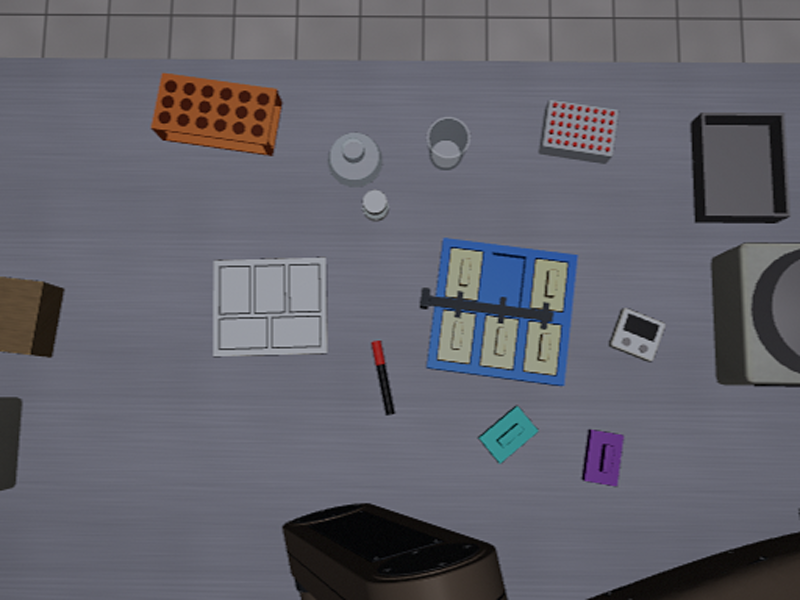

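View pics/side0b.png

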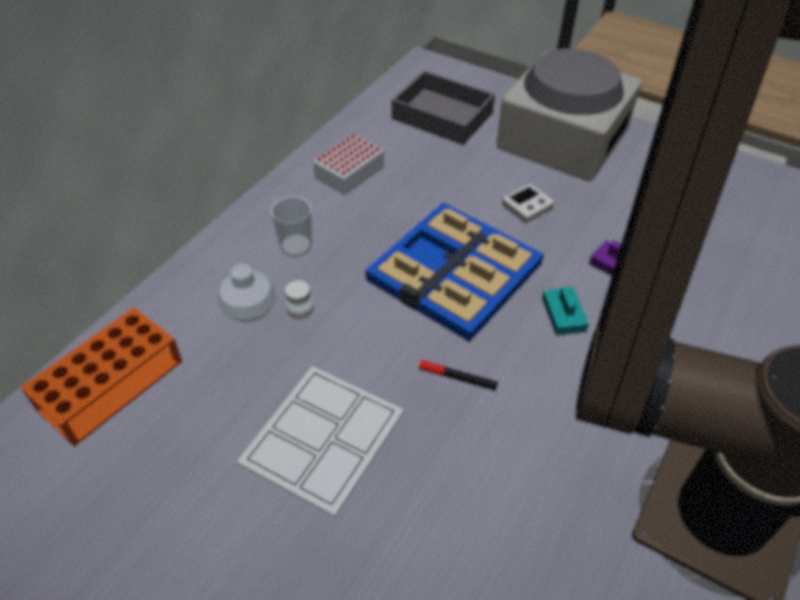

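```bash
cat > h.py <<'E'
import numpy as np, cv2
from cell import get_state, cams, manip
def ray(n,uv,z):
    m=cams.camera_model(n); K=m["camera_matrix"];R=cv2.Rodrigues(m["rvec"])[0];t=m["tvec"].ravel()
    uv=np.atleast_2d(np.array(uv,float)); d=(np.linalg.inv(K)@np.c_[uv,np.ones(len(uv))].T)
    d=R.T@d; c=-R.T@t; s=(z-c[2])/d[2]
    return (c[:,None]+s*d).T
def proj(n,P):
    m=cams.camera_model(n); return cv2.projectPoints(np.atleast_2d(np.array(P,float)),m["rvec"],m["tvec"],m["camera_matrix"],None)[0][:,0]
def crop(n,img,x0,y0,w,h,s,name):
    c=cv2.resize(img[y0:y0+h,x0:x0+w],None,fx=s,fy=s,interpolation=cv2.INTER_CUBIC)
    cv2.imwrite(f"pics/{name}.png",c)
E
python3 - <<'E'
from h import *
p=cv2.imread("pics/top0.png")
crop("top",p,262,145,120,110,6,"c1")
crop("top",p,130,155,90,80,7,"c2")
m=cams.camera_model("top");R=cv2.Rodrigues(m["rvec"])[0];print(-R.T@m["tvec"])
E
```

```text
[ 376.83792034  -49.72092892 1284.07243134]
```

View pics/c1.png

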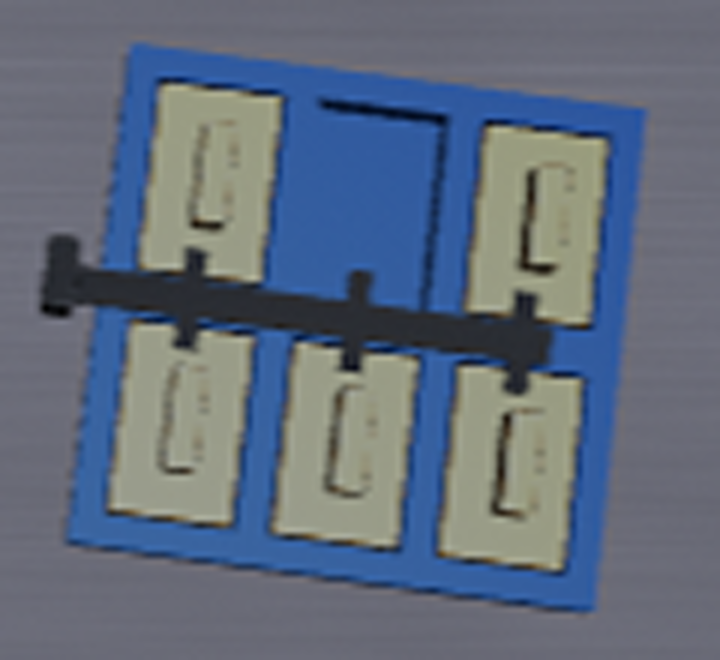

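View pics/c2.png

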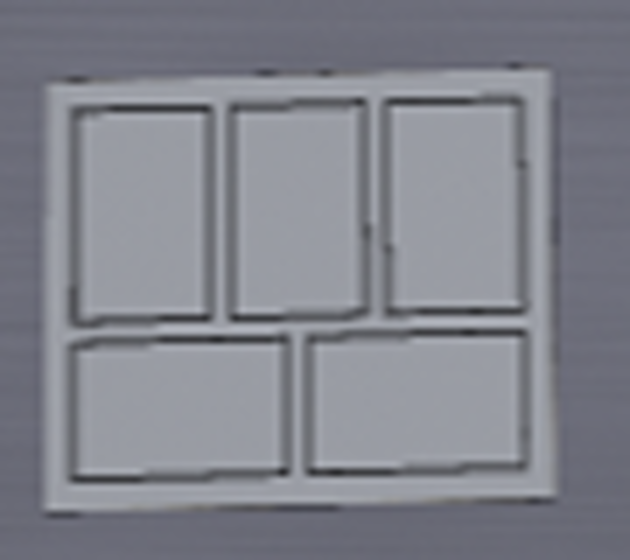

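```bash
cat > fit0.py <<'E'
from h import *
from scipy.optimize import least_squares
def o(px,s,x0,y0): return (np.array(px,float)+.5)/s-.5+np.array([x0,y0])
def fit(loc,wor):
    f=lambda p:(loc@np.array([[np.cos(p[2]),np.sin(p[2])],[-np.sin(p[2]),np.cos(p[2])]])+p[:2]-wor).ravel()
    r=least_squares(f,[600,0,0]);return r.x,r.fun.reshape(-1,2)
bl={(53.5,72):[(158,84),(283,97),(262,285),(139,268)],(53.5,-72):[(485,124),(609,138),(590,328),(466,312)],
(-53.5,72):[(130,322),(256,335),(236,526),(108,512)],(-53.5,0):[(294,341),(420,355),(400,550),(270,535)],(-53.5,-72):[(456,362),(583,376),(566,572),(437,555)]}
cs=[(42,27),(42,-27),(-42,-27),(-42,27)]
L=[];W=[]
for c,px in bl.items():
    w=ray("top",o(px,6,262,145),30)[:,:2]; L+= [np.add(c,k) for k in cs]; W.append(w); print(c,w.mean(0).round(1))
p,r=fit(np.array(L),np.vstack(W)); print("mould",p,"rms",r.std()); 
R=np.array([[np.cos(p[2]),-np.sin(p[2])],[np.sin(p[2]),np.cos(p[2])]])
w=ray("top",o([(131,45),(646,108),(592,608),(66,543)],6,262,145),28)[:,:2]
print("mould by rim",fit(np.array([(111,114.5),(111,-114.5),(-111,-114.5),(-111,114.5)]),w))
g=ray("top",o([(61,276)],6,262,145),65); print("grip approx",g, "pred",R@[0,121.5]+p[:2])
w=ray("top",o([(46,82),(551,70),(556,494),(46,511)],7,130,155),6)[:,:2]
print("slab by rim",fit(np.array([(83,97),(83,-97),(-83,-97),(-83,97)]),w))
rc={(30,60):[(74,106),(211,106),(210,317),(78,322)],(30,0):[(232,104),(363,100),(364,314),(232,318)],(30,-60):[(387,100),(521,97),(525,311),(389,312)],
(-45,45):[(72,342),(286,337),(287,473),(72,479)],(-45,-45):[(308,336),(523,331),(524,466),(309,472)]}
L=[];W=[]
for c,px in rc.items():
    hx,hy=(42,27) if c[0]>0 else (27,42)
    L+=[np.add(c,k) for k in [(hx,hy),(hx,-hy),(-hx,-hy),(-hx,hy)]]; W.append(ray("top",o(px,7,130,155),6)[:,:2])
p,r=fit(np.array(L),np.vstack(W)); print("slab",p,r.std(),r.mean(0))
R=np.array([[np.cos(p[2]),-np.sin(p[2])],[np.sin(p[2]),np.cos(p[2])]])
for c in rc: print(c,(R@c+p[:2]).round(1))
E
python3 fit0.py
```

```text
(53.5, 72) [ 589.5 -150.9]
(53.5, -72) [ 572.4 -294. ]
(-53.5, 72) [ 483.6 -138.8]
(-53.5, 0) [ 475.1 -209.7]
(-53.5, -72) [ 466.8 -280.8]
mould [ 5.28092680e+02 -2.16065610e+02 -1.16319293e-01] rms 0.737535811323146
mould by rim (array([ 5.28559534e+02, -2.15686906e+02, -1.18199173e-01]), array([[ 0.7988374 ,  0.80575374],
       [-0.18942635,  0.48601314],
       [-1.19128125, -0.97670917],
       [ 0.5818702 , -0.31505771]]))
grip approx [[542.83091204 -84.54539769  65.        ]] pred [542.19362616 -95.38664228]
slab by rim (array([5.34300205e+02, 1.79613012e+02, 4.01531381e-02]), array([[ 0.26526862, -0.55582864],
       [ 1.29687476,  0.5324039 ],
       [-1.23678952, -0.19241579],
       [-0.32535386,  0.21584052]]))
slab [5.34675818e+02 1.80135050e+02 3.59419422e-02] 1.139481286912325 [-3.12223847e-10  6.69473366e-11]
(30, 60) [562.5 241.2]
(30, 0) [564.7 181.2]
(30, -60) [566.8 121.3]
(-45, 45) [488.1 223.5]
(-45, -45) [491.3 133.5]
```

```bash
cat >> h.py <<'E'
M=np.array([528.2,-215.9,-0.117]); S=np.array([534.6,180.0,0.037])
def l2w(F,x,y):
    c,s=np.cos(F[2]),np.sin(F[2]); return np.array([F[0]+c*x-s*y,F[1]+s*x+c*y])
def w2l(F,x,y):
    c,s=np.cos(F[2]),np.sin(F[2]); dx,dy=x-F[0],y-F[1]; return np.array([c*dx+s*dy,-s*dx+c*dy])
def go(x,y,z,yaw):
    "yaw = world angle of tool x axis (mod pi). prints shift in tool axes (m)"
    from scipy.spatial.transform import Rotation as Ro
    st=get_state(); R=Ro.from_quat(st["tool_rot"]).as_matrix(); p=st["position"]
    d=R.T@(np.array([x,y,z])-p)/1000
    cur=np.arctan2(R[1,0],R[0,0]); e=(cur-yaw+np.pi/2)%np.pi-np.pi/2
    print("t %.2f pos %s yaw %.3f tilt %.4f width %.1f F %s q6 %.2f"%(st["t"],p.round(1),cur,np.arccos(-R[2,2]),st["width"],st["force"].round(1),st["joint_positions"][5]))
    print("target",np.round([x,y,z],1),"d",d.round(4),"spin %.4f"%e)
E
python3 - <<'E'
from h import *
from fit0 import o
for px in [(45,236),(80,236),(45,290),(80,290)]:
    w=ray("top",o([px],6,262,145),71)[0]; print(px,w.round(1),w2l(M,*w[:2]).round(1))
g=l2w(M,0,129); go(*g,150,M[2]); 
E
```

```text
(53.5, 72) [ 589.5 -150.9]
(53.5, -72) [ 572.4 -294. ]
(-53.5, 72) [ 483.6 -138.8]
(-53.5, 0) [ 475.1 -209.7]
(-53.5, -72) [ 466.8 -280.8]
mould [ 5.28092680e+02 -2.16065610e+02 -1.16319293e-01] rms 0.737535811323146
mould by rim (array([ 5.28559534e+02, -2.15686906e+02, -1.18199173e-01]), array([[ 0.7988374 ,  0.80575374],
       [-0.18942635,  0.48601314],
       [-1.19128125, -0.97670917],
       [ 0.5818702 , -0.31505771]]))
grip approx [[542.83091204 -84.54539769  65.        ]] pred [542.19362616 -95.38664228]
slab by rim (array([5.34300205e+02, 1.79613012e+02, 4.01531381e-02]), array([[ 0.26526862, -0.55582864],
       [ 1.29687476,  0.5324039 ],
       [-1.23678952, -0.19241579],
       [-0.32535386,  0.21584052]]))
slab [5.34675818e+02 1.80135050e+02 3.59419422e-02] 1.139481286912325 [-3.12223847e-10  6.69473366e-11]
(30, 60) [562.5 241.2]
(30, 0) [564.7 181.2]
(30, -60) [566.8 121.3]
(-45, 45) [488.1 223.5]
(-45, -45) [491.3 133.5]
(45, 236) [559.1 -77.5  71. ] [ 14.5 141.1]
(80, 236) [559.2 -92.3  71. ] [ 16.4 126.4]
(45, 290) [536.  -77.6  71. ] [ -8.4 138.2]
(80, 290) [536.1 -92.4  71. ] [ -6.5 123.5]
t 0.10 pos [ 250.1 -626.3  230.1] yaw 0.380 tilt 0.0021 width 85.5 F [-0.3 -0.6 -0.3] q6 -0.15
target [543.3 -87.8 150. ] d [ 0.4719 -0.3913  0.081 ] spin 0.4968
```

>>> jog_arm(
  commands=[
    [0.094,-0.078,0,0.1],
    [0.189,-0.157,0.01,0.2],
    [0.283,-0.235,0.02,0.3],
    [0.378,-0.313,0.03,0.4],
    [0.47,-0.39,0.04,0.497],
  ],
  grip=-1,
)

```text
t: 0.72
position: [399.9, -350.9, 213.8]
tool_rot: [0.998, -0.06, -0.0, -0.0]
force: [0.6, -0.8, 0.4]
width: 85.7
```

```bash
sed -i 's/^for c,px in bl/if 1:pass\nfor c,px in bl/' fit0.py; python3 - <<'E'
from h import *
go(*l2w(M,0,132),120,M[2])
E
```

```text
t 0.72 pos [ 399.9 -350.9  213.8] yaw -0.121 tilt 0.0004 width 85.7 F [ 0.6 -0.8  0.4] q6 0.78
target [543.6 -84.8 120. ] d [ 0.1106 -0.2814  0.0939] spin -0.0039
```

>>> jog_arm(
  commands=[
    [0.022,-0.056,0.01,0],
    [0.044,-0.112,0.02,0],
    [0.066,-0.168,0.04,0],
    [0.088,-0.225,0.06,0],
    [0.11,-0.281,0.08,0],
  ],
)

```text
t: 1.35
position: [540.3, -87.8, 134.7]
tool_rot: [0.998, -0.059, 0.0, 0.0]
force: [0.5, -0.7, 0.3]
width: 85.3
```

>>> jog_arm(
  commands=[
    [0,0,0,0],
    [0,0,0,0],
  ],
)

```text
t: 1.6
position: [539.7, -89.6, 135.1]
tool_rot: [0.998, -0.058, -0.0, 0.0]
force: [-0.5, 0.1, -0.1]
width: 85.2
```

```bash
python3 - <<'E'
from h import *
go(*l2w(M,0,132),44,M[2])
E
```

```text
t 1.60 pos [539.7 -89.6 135.1] yaw -0.116 tilt 0.0009 width 85.2 F [-0.5  0.1 -0.1] q6 1.34
target [543.6 -84.8  44. ] d [ 0.0035 -0.0052  0.0911] spin 0.0008
```

>>> jog_arm(
  commands=[
    [0.0035,-0.005,0.03,0],
    [0.0035,-0.005,0.06,0],
    [0.0035,-0.005,0.08,0],
    [0.0035,-0.005,0.087,0],
    [0.0035,-0.005,0.087,0],
  ],
)

```text
t: 2.22
position: [544.0, -86.2, 48.8]
tool_rot: [0.998, -0.059, 0.0, 0.0]
force: [0.1, 0.3, -0.1]
width: 85.6
```

>>> jog_arm(
  commands=[
    [0,0,0,0],
    [0,0,0,0],
    [0,0,0,0],
    [0,0,0,0],
    [0,0,0,0],
  ],
  grip=1,
  newtons=30,
)

```text
t: 2.85
position: [544.3, -84.1, 48.9]
tool_rot: [0.998, -0.059, 0.0, -0.001]
force: [0.0, 4.5, 3.6]
width: 13.0
```

```bash
python3 - <<'E'
from h import *
go(*l2w(M,0,132),44,M[2])
p,d=cams.read_camera("side"); cv2.imwrite("pics/s1.png",cv2.resize(p[100:260,200:400],None,fx=4,fy=4))
E
```

```text
t 2.85 pos [544.3 -84.1  48.9] yaw -0.118 tilt 0.0021 width 13.0 F [0.  4.5 3.6] q6 1.35
target [543.6 -84.8  44. ] d [-0.0006  0.0008  0.0049] spin -0.0010
```

View pics/s1.png

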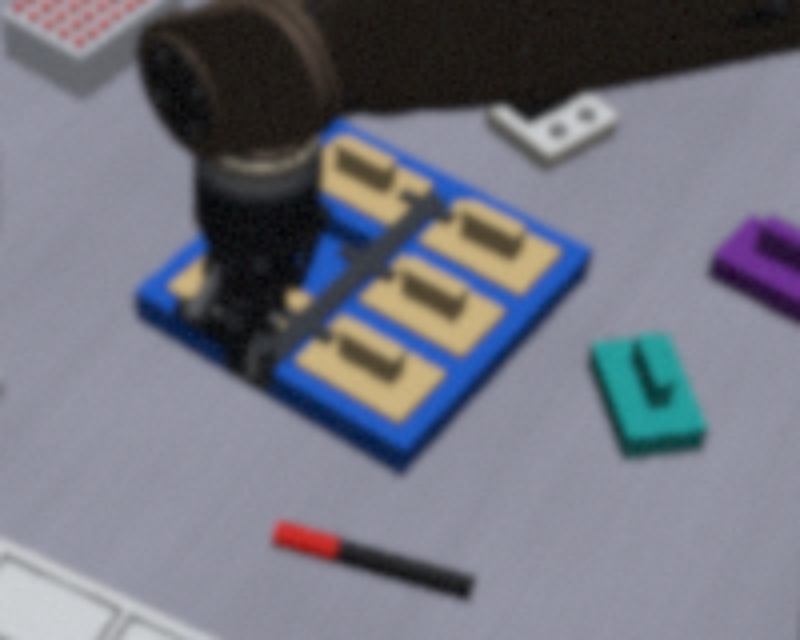

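The side view shows the fingers closed round the grip upright at about (255,350) in the crop, with the width reading 13 mm. I'll slide it open next.

>>> jog_arm(
  commands=[
    [0,-0.009,0,0],
    [0,-0.018,0,0],
    [0,-0.028,0,0],
    [0,-0.037,0,0],
    [0,-0.038,0,0],
  ],
)

```text
t: 3.52
position: [548.7, -48.2, 48.9]
tool_rot: [0.998, -0.058, 0.0, 0.002]
force: [-2.8, -9.6, 4.7]
width: 13.5
```

>>> jog_arm(
  commands=[
    [0,0,0,0],
    [0,0,0,0],
    [0,0,0,0],
  ],
)

```text
t: 3.9
position: [548.7, -48.2, 48.9]
tool_rot: [0.998, -0.058, 0.0, 0.001]
force: [-2.9, -5.3, 5.1]
width: 13.1
```

>>> jog_arm(
  commands=[
    [0,0,0,0],
    [0,0,0,0],
    [0,0,0,0],
  ],
  grip=-1,
)

```text
t: 4.28
position: [548.2, -46.8, 48.0]
tool_rot: [0.998, -0.058, -0.0, -0.0]
force: [-0.1, 0.4, -0.5]
width: 66.9
```

>>> jog_arm(
  commands=[
    [0,0,-0.03,0],
    [0,0,-0.07,0],
    [0,0,-0.1,0],
  ],
  grip=-0.2,
)

```text
t: 4.65
position: [548.8, -47.2, 149.9]
tool_rot: [0.998, -0.058, 0.001, -0.0]
force: [-0.2, -0.5, -0.1]
width: 51.5
```

```bash
python3 - <<'E'
from h import *
print(w2l(M,548.7,-48.2))
go(*l2w(M,53.5,72),100,M[2])
p,d=cams.read_camera("top"); crop("top",p,232,145,150,110,5,"c3")
E
```

```text
[  0.78368219 168.9465177 ]
t 4.65 pos [548.8 -47.2 149.9] yaw -0.117 tilt 0.0013 width 51.5 F [-0.2 -0.5 -0.1] q6 1.42
target [ 589.7 -150.6  100. ] d [0.0527 0.0979 0.05  ] spin 0.0000
```

View pics/c3.png

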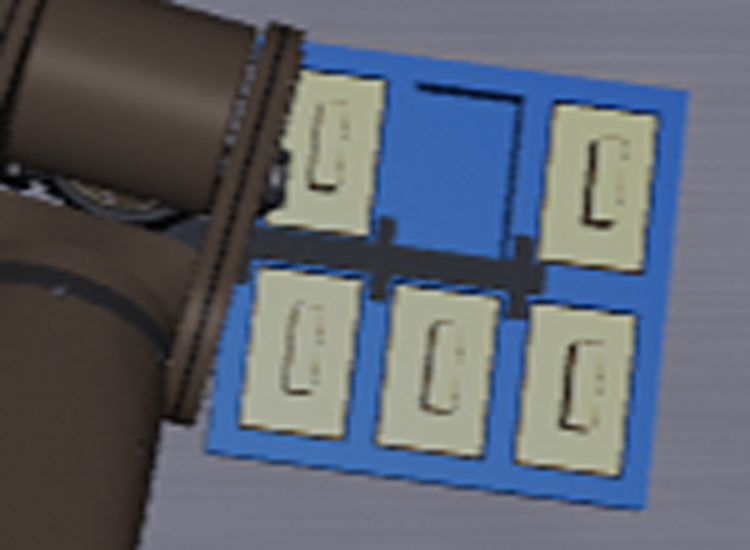

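>>> jog_arm(
  commands=[
    [0.018,0.033,0,0],
    [0.035,0.066,0.01,0],
    [0.0527,0.098,0.04,0],
    [0.0527,0.098,0.05,0],
    [0.0527,0.098,0.05,0],
  ],
)

```text
t: 5.32
position: [588.1, -150.0, 96.5]
tool_rot: [0.998, -0.059, -0.002, -0.001]
force: [-0.3, -0.2, 0.6]
width: 51.1
```

```bash
python3 - <<'E'
from h import *
go(*l2w(M,53.5,72),35,M[2])
p,d=cams.read_camera("side"); cv2.imwrite("pics/s2.png",cv2.resize(p[100:260,200:400],None,fx=4,fy=4))
E
```

```text
t 5.33 pos [ 588.1 -150.    96.5] yaw -0.117 tilt 0.0039 width 51.1 F [-0.3 -0.2  0.6] q6 1.27
target [ 589.7 -150.6   35. ] d [0.002  0.0006 0.0615] spin -0.0003
```

View pics/s2.png

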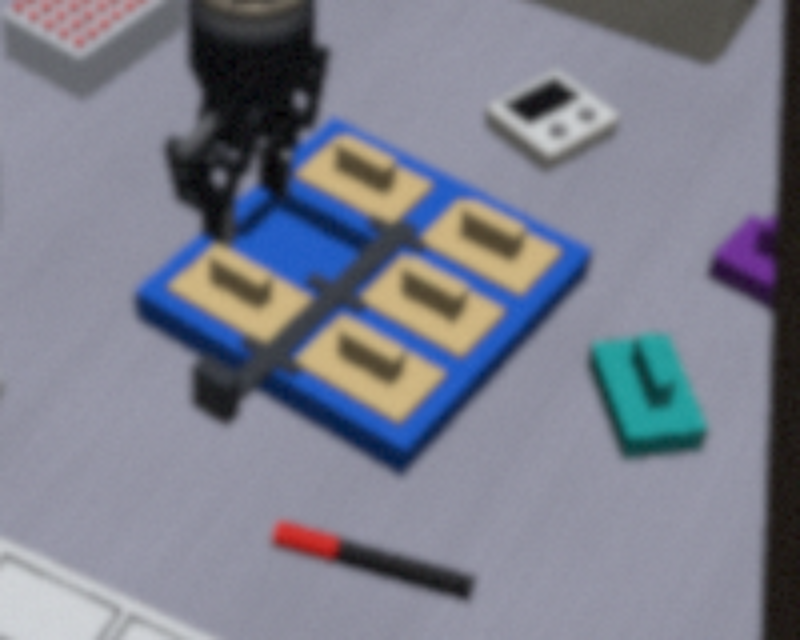

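The bar is open, with its grip at (215,385) in the crop. All five blocks are still seated and the jaws are above the first rib, so I'll descend.

>>> jog_arm(
  commands=[
    [0.002,0.0006,0.025,0],
    [0.002,0.0006,0.045,0],
    [0.002,0.0006,0.0575,0],
    [0.002,0.0006,0.0575,0],
    [0.002,0.0006,0.0575,0],
  ],
)

```text
t: 6.0
position: [591.7, -151.9, 41.7]
tool_rot: [0.998, -0.058, 0.001, 0.0]
force: [0.4, 0.2, -0.3]
width: 51.4
```

>>> jog_arm(
  commands=[
    [0,0,0,0],
    [0,0,0,0],
    [0,0,0,0],
    [0,0,0,0],
  ],
  grip=1,
  newtons=45,
)

```text
t: 6.5
position: [591.9, -150.2, 41.9]
tool_rot: [0.998, -0.059, 0.001, -0.002]
force: [-0.1, 4.9, 3.1]
width: 12.6
```

>>> jog_arm(
  commands=[
    [0,0,-0.01,0],
    [0,0,-0.02,0],
    [0,0,-0.035,0],
    [0,0,-0.06,0],
    [0,0,-0.085,0],
  ],
)

```text
t: 7.12
position: [591.5, -153.3, 128.4]
tool_rot: [0.998, -0.058, 0.001, 0.002]
force: [0.2, -0.6, -1.3]
width: 12.2
```

```bash
python3 - <<'E'
from h import *
go(*l2w(S,30,60),120,S[2])
p,d=cams.read_camera("side"); cv2.imwrite("pics/s3.png",cv2.resize(p[100:260,200:400],None,fx=4,fy=4))
E
```

```text
t 7.12 pos [ 591.5 -153.3  128.4] yaw -0.117 tilt 0.0034 width 12.2 F [ 0.2 -0.6 -1.3] q6 1.27
target [562.4 241.1 120. ] d [-0.0748 -0.3883  0.0071] spin -0.1538
```

View pics/s3.png

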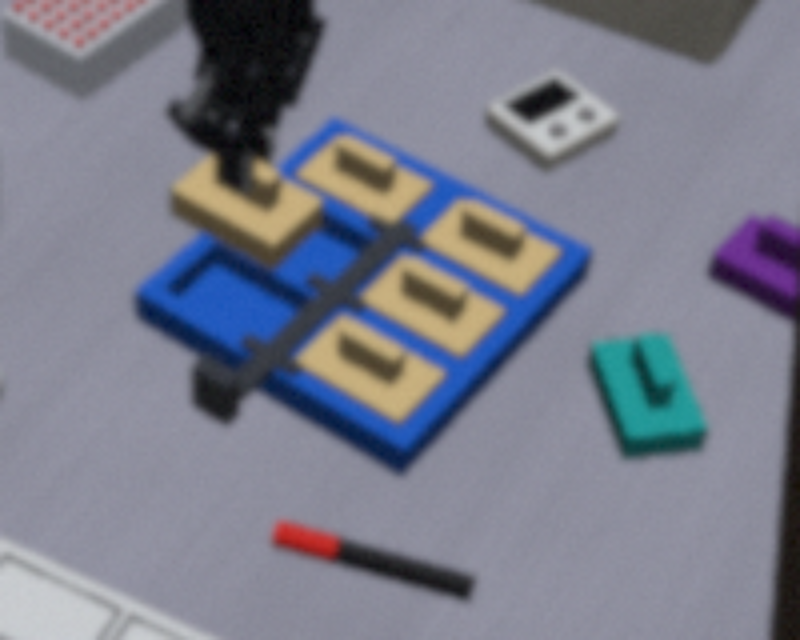

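>>> jog_arm(
  commands=[
    [-0.01,-0.05,0,-0.02],
    [-0.024,-0.11,0,-0.05],
    [-0.037,-0.17,0,-0.08],
    [-0.048,-0.23,0,-0.11],
    [-0.057,-0.28,0,-0.135],
  ],
)

```text
t: 7.8
position: [567.6, 134.2, 127.1]
tool_rot: [1.0, 0.01, 0.001, 0.001]
force: [1.1, 0.0, -2.0]
width: 12.6
```

>>> jog_arm(
  commands=[
    [0,-0.03,0,0],
    [0,-0.04,0,0],
    [0,-0.04,0,0],
    [0,-0.04,0,0],
  ],
)

```text
t: 8.3
position: [567.0, 171.6, 126.1]
tool_rot: [1.0, 0.008, 0.0, 0.0]
force: [0.2, -0.0, -1.5]
width: 12.8
```

```bash
python3 - <<'E'
from h import *
go(*l2w(S,32,60),70,S[2])
E
```

```text
t 8.30 pos [567.  171.6 126.1] yaw 0.017 tilt 0.0008 width 12.8 F [ 0.2 -0.  -1.5] q6 1.68
target [564.4 241.1  70. ] d [-0.0015 -0.0696  0.056 ] spin -0.0205
```

>>> jog_arm(
  commands=[
    [-0.001,-0.03,0.01,-0.01],
    [-0.0015,-0.06,0.03,-0.02],
    [-0.0015,-0.0696,0.05,-0.02],
    [-0.0015,-0.0696,0.056,-0.02],
    [-0.0015,-0.0696,0.056,-0.02],
  ],
)

```text
t: 8.93
position: [563.7, 241.3, 69.2]
tool_rot: [1.0, 0.018, -0.001, 0.0]
force: [-0.4, 0.2, -1.8]
width: 13.0
```

```bash
python3 - <<'E'
from h import *
go(*l2w(S,32,60),43,S[2])
p,d=cams.read_camera("top"); crop("top",p,130,145,100,90,7,"c4")
E
```

```text
t 8.93 pos [563.7 241.3  69.2] yaw 0.037 tilt 0.0017 width 13.0 F [-0.4  0.2 -1.8] q6 1.77
target [564.4 241.1  43. ] d [0.0007 0.0002 0.0262] spin -0.0002
```

View pics/c4.png

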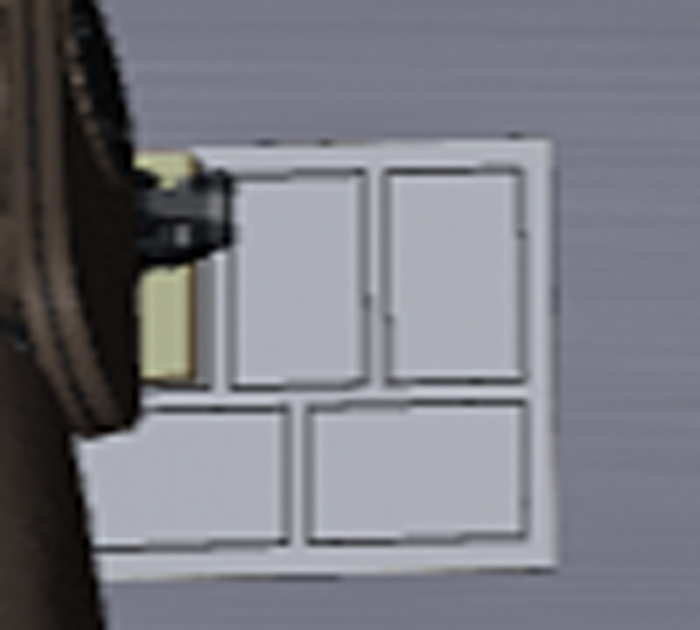

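The block hangs over the top left rectangle and its right edge, at (192,270), is parallel to the outline. I'll lower it.

>>> jog_arm(
  commands=[
    [0.0005,0,0.01,0],
    [0.0005,0,0.017,0],
    [0.0005,0,0.021,0],
    [0.0005,0,0.024,0],
    [0.0005,0,0.025,0],
  ],
)

```text
t: 9.6
position: [564.3, 242.6, 44.7]
tool_rot: [1.0, 0.019, -0.0, 0.0]
force: [-0.7, -0.2, -1.6]
width: 12.4
```

>>> jog_arm(
  commands=[
    [0,0,0.001,0],
    [0,0,0.001,0],
    [0,0,0.001,0],
  ],
)

```text
t: 9.98
position: [564.5, 242.6, 44.1]
tool_rot: [1.0, 0.019, 0.0, -0.0]
force: [-0.3, 0.1, -1.6]
width: 13.0
```

>>> jog_arm(
  commands=[
    [0,0,0.001,0],
    [0,0,0.0015,0],
    [0,0,0.0015,0],
  ],
)

```text
t: 10.35
position: [564.3, 242.5, 42.4]
tool_rot: [1.0, 0.019, -0.0, 0.0]
force: [-0.7, -0.2, -2.1]
width: 12.6
```

>>> jog_arm(
  commands=[
    [0,0,0.001,0],
    [0,0,0.001,0],
  ],
)

```text
t: 10.6
position: [564.5, 242.7, 41.8]
tool_rot: [1.0, 0.019, 0.0, -0.0]
force: [-0.4, 1.4, 1.2]
width: 12.7
```

>>> jog_arm(
  commands=[
    [0,0,0,0],
    [0,0,0,0],
    [0,0,0,0],
  ],
  grip=0.2,
)

```text
t: 10.98
position: [564.5, 242.6, 41.5]
tool_rot: [1.0, 0.019, 0.0, -0.0]
force: [0.6, 0.7, -0.1]
width: 34.3
```

>>> jog_arm(
  commands=[
    [0,0,-0.02,0],
    [0,0,-0.05,0],
    [0,0,-0.09,0],
  ],
)

```text
t: 11.35
position: [564.0, 242.5, 132.9]
tool_rot: [1.0, 0.019, -0.0, 0.0]
force: [0.5, 0.3, -0.1]
width: 34.1
```

```bash
python3 - <<'E'
from h import *
go(*l2w(M,53.5,-72),100,M[2])
E
```

```text
t 11.35 pos [564.  242.5 132.9] yaw 0.038 tilt 0.0008 width 34.1 F [ 0.5  0.3 -0.1] q6 1.77
target [ 572.9 -293.7  100. ] d [-0.0113  0.5361  0.033 ] spin 0.1548
```

>>> jog_arm(
  commands=[
    [0,0.055,0,0.02],
    [0,0.115,0,0.04],
    [0,0.175,0,0.06],
    [0,0.235,0,0.08],
    [0,0.295,0,0.1],
  ],
)

```text
t: 11.98
position: [576.0, -54.2, 133.5]
tool_rot: [1.0, -0.031, 0.001, 0.0]
force: [0.8, -0.3, 0.3]
width: 34.1
```

>>> jog_arm(
  commands=[
    [0,0.05,0,0.01],
    [0,0.1,0,0.02],
    [0,0.15,0,0.03],
    [0,0.18,0,0.04],
    [0,0.19,0,0.05],
  ],
  grip=-0.1,
)

```text
t: 12.6
position: [563.9, -243.8, 133.1]
tool_rot: [0.998, -0.057, 0.001, 0.001]
force: [1.0, 0.1, -0.2]
width: 46.9
```

```bash
python3 - <<'E'
from h import *
go(*l2w(M,53.5,-72),75,M[2])
p,d=cams.read_camera("top"); crop("top",p,120,145,110,90,7,"c5")
E
```

```text
t 12.60 pos [ 563.9 -243.8  133.1] yaw -0.115 tilt 0.0022 width 46.9 F [ 1.   0.1 -0.2] q6 1.11
target [ 572.9 -293.7   75. ] d [0.0145 0.0484 0.0581] spin 0.0020
```

View pics/c5.png

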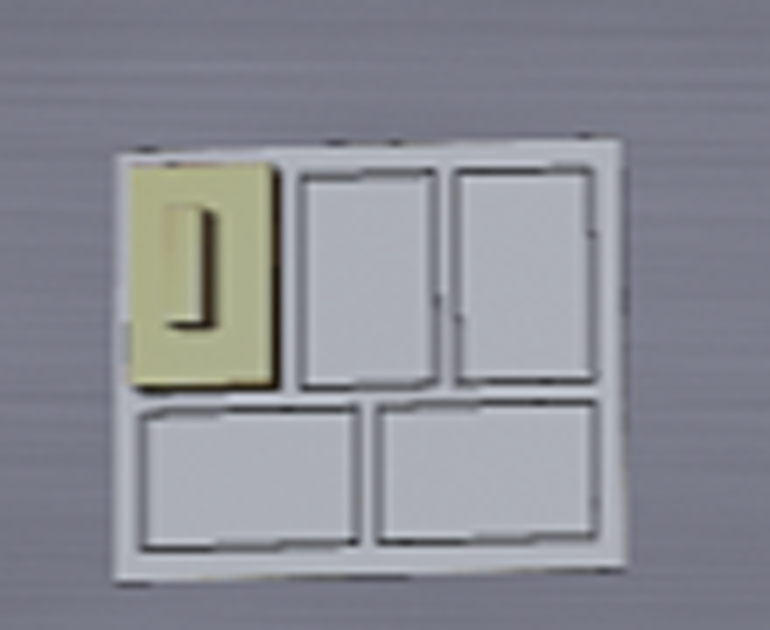

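```bash
cat >> h.py <<'E'
def meas(px,s,x0,y0,z=30):
    q=(np.array(px,float)+.5)/s-.5+np.array([x0,y0]); w=ray("top",q,z)[:,:2]; c=w.mean(0)
    e=(w[0]+w[1]-w[2]-w[3]); print("world",c.round(1),"slab",w2l(S,*c).round(1),"long axis ang rel slab %.3f"%(np.arctan2(e[1],e[0])-S[2]))
E
python3 -c "
from h import *
meas([(131,165),(274,164),(274,388),(131,386)],7,120,145)"
```

```text
world [561.8 239.5] slab [29.4 58.4] long axis ang rel slab 0.004
```

>>> jog_arm(
  commands=[
    [0.008,0.025,0.01,0.002],
    [0.0145,0.0484,0.03,0.002],
    [0.0145,0.0484,0.058,0.002],
    [0.0145,0.0484,0.058,0.002],
    [0.0145,0.0484,0.058,0.002],
  ],
)

```text
t: 13.28
position: [573.4, -290.8, 74.6]
tool_rot: [0.998, -0.056, 0.001, 0.0]
force: [0.3, -0.3, -0.2]
width: 47.0
```

```bash
python3 -c "
from h import *
go(*l2w(M,53.5,-72),37,M[2])"
```

```text
t 13.28 pos [ 573.4 -290.8   74.6] yaw -0.113 tilt 0.0011 width 47.0 F [ 0.3 -0.3 -0.2] q6 1.06
target [ 572.9 -293.7   37. ] d [-0.0002  0.0029  0.0376] spin 0.0041
```

Block A reads (29.4, 58.4) in the slab frame against a target of (30, 60), about 2 mm off. Next is the second block.

>>> jog_arm(
  commands=[
    [0,0.0029,0.02,0.004],
    [0,0.0029,0.032,0.004],
    [0,0.0029,0.0375,0.004],
    [0,0.0029,0.0375,0.004],
  ],
)

```text
t: 13.78
position: [571.9, -294.1, 35.0]
tool_rot: [0.998, -0.059, -0.001, -0.0]
force: [-0.1, 0.7, 0.1]
width: 47.0
```

>>> jog_arm(
  commands=[
    [0,0,0,0],
    [0,0,0,0],
    [0,0,0,0],
    [0,0,0,0],
  ],
  grip=1,
)

```text
t: 14.28
position: [573.0, -292.7, 36.9]
tool_rot: [0.998, -0.06, 0.0, -0.002]
force: [1.1, 5.5, 3.2]
width: 12.9
```

>>> jog_arm(
  commands=[
    [0,0,-0.01,0],
    [0,0,-0.02,0],
    [0,0,-0.035,0],
    [0,0,-0.06,0],
    [0,0,-0.09,0],
  ],
)

```text
t: 14.9
position: [572.5, -296.1, 128.2]
tool_rot: [0.998, -0.059, 0.001, 0.002]
force: [0.2, 0.1, -1.7]
width: 12.8
```

```bash
python3 -c "
from h import *
go(*l2w(S,30,0),125,S[2])"
```

```text
t 14.90 pos [ 572.5 -296.1  128.2] yaw -0.118 tilt 0.0037 width 12.8 F [ 0.2  0.1 -1.7] q6 1.06
target [564.6 181.1 125. ] d [-0.064  -0.473   0.0015] spin -0.1549
```

>>> jog_arm(
  commands=[
    [-0.008,-0.055,0,-0.02],
    [-0.016,-0.115,0,-0.04],
    [-0.024,-0.175,0,-0.06],
    [-0.032,-0.235,0,-0.08],
    [-0.04,-0.295,0,-0.1],
  ],
)

```text
t: 15.52
position: [568.7, 3.6, 128.4]
tool_rot: [1.0, -0.009, 0.003, 0.001]
force: [0.2, -1.0, -1.9]
width: 13.0
```

```bash
python3 -c "
from h import *
go(*l2w(S,30,0),125,S[2])"
```

```text
t 15.53 pos [568.7   3.6 128.4] yaw -0.018 tilt 0.0060 width 13.0 F [ 0.2 -1.  -1.9] q6 1.42
target [564.6 181.1 125. ] d [-0.0073 -0.1774  0.0029] spin -0.0546
```

>>> jog_arm(
  commands=[
    [-0.002,-0.05,0,-0.01],
    [-0.004,-0.1,0,-0.03],
    [-0.006,-0.15,0.01,-0.05],
    [-0.007,-0.175,0.03,-0.055],
    [-0.007,-0.177,0.04,-0.055],
  ],
)

```text
t: 16.15
position: [564.4, 181.1, 86.8]
tool_rot: [1.0, 0.02, 0.001, 0.001]
force: [-0.1, 0.2, -1.5]
width: 12.9
```

>>> jog_arm(
  commands=[
    [0,0,0.015,0],
    [0,0,0.015,0],
  ],
)

```text
t: 16.4
position: [563.2, 178.8, 69.8]
tool_rot: [1.0, 0.018, -0.001, 0.0]
force: [0.9, -0.3, -1.6]
width: 12.9
```

```bash
python3 -c "
from h import *
go(*l2w(S,30,0.5),40,S[2])"
```

```text
t 16.40 pos [563.2 178.8  69.8] yaw 0.035 tilt 0.0023 width 12.9 F [ 0.9 -0.3 -1.6] q6 1.67
target [564.6 181.6  40. ] d [ 0.0015 -0.0028  0.0298] spin -0.0016
```

>>> jog_arm(
  commands=[
    [0.0015,-0.002,0.012,-0.001],
    [0.0015,-0.002,0.02,-0.001],
    [0.0015,-0.002,0.026,-0.001],
    [0.0015,-0.002,0.029,-0.001],
    [0.0015,-0.002,0.0295,-0.001],
  ],
)

```text
t: 17.02
position: [565.0, 182.4, 41.2]
tool_rot: [1.0, 0.019, -0.0, 0.0]
force: [0.2, 0.6, -2.2]
width: 13.1
```

>>> jog_arm(
  commands=[
    [0,0,0.001,0],
    [0,0,0.002,0],
    [0,0,0.002,0],
  ],
)

```text
t: 17.4
position: [565.1, 182.4, 39.5]
tool_rot: [1.0, 0.019, 0.0, -0.0]
force: [0.1, 1.0, -1.3]
width: 12.9
```

```bash
python3 -c "
from h import *
go(*l2w(S,30,0.5),36.5,S[2])"
```

```text
t 17.40 pos [565.1 182.4  39.5] yaw 0.038 tilt 0.0002 width 12.9 F [ 0.1  1.  -1.3] q6 1.67
target [564.6 181.6  36.5] d [-0.0006  0.0008  0.003 ] spin 0.0008
```

>>> jog_arm(
  commands=[
    [0,0.001,0.001,0],
    [0,0.001,0.002,0],
    [0,0.001,0.002,0],
  ],
)

```text
t: 17.77
position: [565.0, 181.3, 37.3]
tool_rot: [1.0, 0.019, -0.0, 0.0]
force: [0.5, -0.1, -1.2]
width: 12.9
```

>>> jog_arm(
  commands=[
    [0,0,0.001,0],
    [0,0,0.001,0],
  ],
)

```text
t: 18.02
position: [565.2, 181.4, 36.8]
tool_rot: [1.0, 0.019, 0.0, -0.0]
force: [-1.4, -0.7, 0.5]
width: 13.2
```

Contact is close (the force z reading has changed sign); release and retreat.

>>> jog_arm(
  commands=[
    [0,0,0.0005,0],
    [0,0,0.0005,0],
  ],
)

```text
t: 18.27
position: [565.2, 181.4, 36.8]
tool_rot: [1.0, 0.019, -0.0, 0.0]
force: [-2.8, 0.6, 4.8]
width: 13.0
```

>>> jog_arm(
  commands=[
    [0,0,0,0],
    [0,0,0,0],
    [0,0,0,0],
  ],
  grip=0.2,
)

```text
t: 18.65
position: [565.1, 181.3, 35.7]
tool_rot: [1.0, 0.019, 0.0, -0.0]
force: [-0.3, 0.1, 0.7]
width: 34.0
```

>>> jog_arm(
  commands=[
    [0,0,-0.02,0],
    [0,0,-0.05,0],
    [0,0,-0.09,0],
  ],
)

```text
t: 19.02
position: [564.8, 181.3, 127.3]
tool_rot: [1.0, 0.019, -0.0, 0.0]
force: [0.6, 1.0, -0.2]
width: 33.9
```

```bash
python3 -c "
from h import *
go(*l2w(M,-53.5,-72),125,M[2])"
```

```text
t 19.02 pos [564.8 181.3 127.3] yaw 0.038 tilt 0.0007 width 33.9 F [ 0.6  1.  -0.2] q6 1.67
target [ 466.7 -281.2  125. ] d [-0.1155  0.4584  0.0024] spin 0.1548
```

>>> jog_arm(
  commands=[
    [-0.015,0.055,0,0.02],
    [-0.03,0.11,0,0.04],
    [-0.045,0.17,0,0.06],
    [-0.06,0.23,0,0.08],
    [-0.075,0.29,0,0.1],
  ],
  grip=-0.1,
)

```text
t: 19.65
position: [501.2, -113.3, 127.9]
tool_rot: [1.0, -0.031, 0.001, 0.001]
force: [-0.1, -0.6, -0.0]
width: 46.9
```

```bash
python3 -c "
from h import *
go(*l2w(M,-53.5,-72),100,M[2])"
```

```text
t 19.65 pos [ 501.2 -113.3  127.9] yaw -0.063 tilt 0.0032 width 46.9 F [-0.1 -0.6 -0. ] q6 1.21
target [ 466.7 -281.2  100. ] d [-0.024   0.1697  0.028 ] spin 0.0545
```

>>> jog_arm(
  commands=[
    [-0.008,0.05,0,0.01],
    [-0.016,0.1,0,0.03],
    [-0.022,0.15,0.01,0.05],
    [-0.024,0.17,0.02,0.0545],
    [-0.024,0.17,0.028,0.0545],
  ],
)

```text
t: 20.27
position: [466.6, -280.2, 98.1]
tool_rot: [0.998, -0.059, 0.0, 0.0]
force: [-0.2, 0.8, 0.2]
width: 47.1
```

>>> jog_arm(
  commands=[
    [0,0,0.02,0],
    [0,0,0.02,0],
  ],
)

```text
t: 20.52
position: [465.8, -276.7, 76.1]
tool_rot: [0.998, -0.057, -0.002, -0.002]
force: [-0.9, 0.3, 0.4]
width: 46.7
```

```bash
python3 - <<'E'
from h import *
go(*l2w(M,-53.5,-72),37,M[2])
p,d=cams.read_camera("top"); crop("top",p,120,145,110,90,7,"c6")
p,d=cams.read_camera("side"); cv2.imwrite("pics/s6.png",cv2.resize(p[100:260,200:400],None,fx=4,fy=4))
E
```

```text
t 20.52 pos [ 465.8 -276.7   76.1] yaw -0.115 tilt 0.0049 width 46.7 F [-0.9  0.3  0.4] q6 0.96
target [ 466.7 -281.2   37. ] d [0.0015 0.0044 0.0391] spin 0.0021
```

View pics/c6.png

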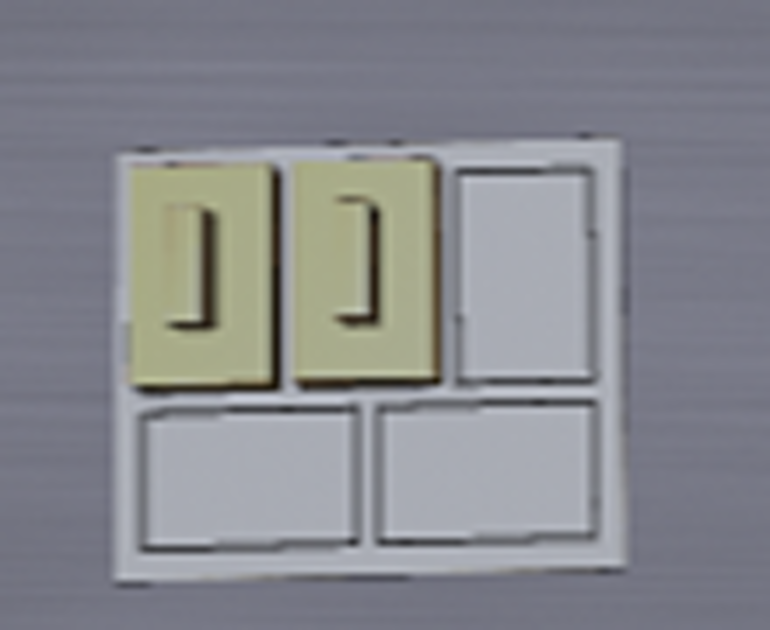

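View pics/s6.png

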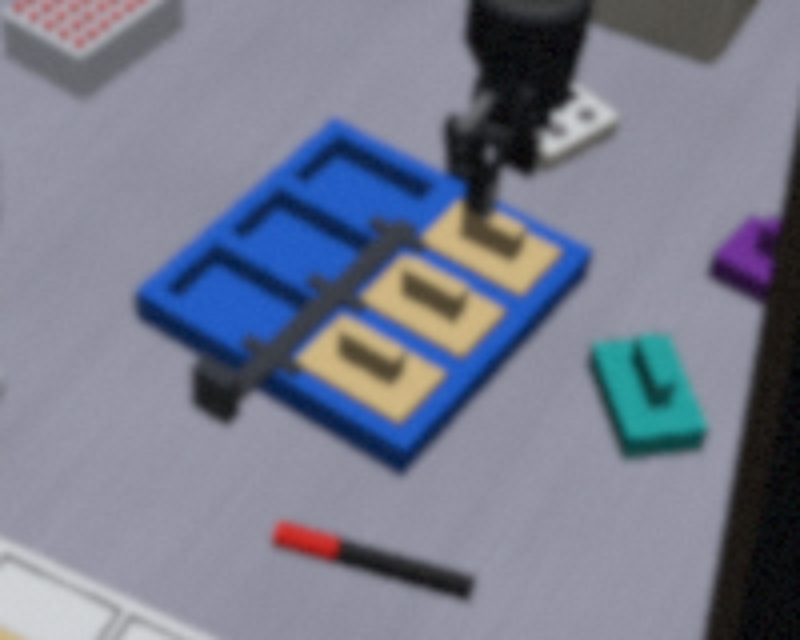

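Both placed blocks lie square, with a visible gap at x≈283 in the crop. Three blocks remain in the mould and the gripper is above the far one.

```bash
python3 -c "
from h import *
meas([(293,161),(436,158),(437,381),(295,383)],7,120,145)"
```

```text
world [564.4 178.1] slab [29.7 -3. ] long axis ang rel slab 0.005
```

>>> jog_arm(
  commands=[
    [0.001,0.003,0.02,0.002],
    [0.001,0.003,0.032,0.002],
    [0.001,0.003,0.0385,0.002],
    [0.001,0.003,0.0385,0.002],
  ],
)

```text
t: 21.12
position: [467.1, -282.2, 39.2]
tool_rot: [0.998, -0.059, -0.0, -0.0]
force: [-0.7, 0.7, 0.3]
width: 47.1
```

>>> jog_arm(
  commands=[
    [0,0,0,0],
    [0,0,0,0],
    [0,0,0,0],
    [0,0,0,0],
  ],
  grip=1,
)

```text
t: 21.62
position: [467.9, -280.0, 40.3]
tool_rot: [0.998, -0.06, 0.0, -0.003]
force: [0.9, 9.1, 4.9]
width: 13.0
```

>>> jog_arm(
  commands=[
    [0,0,-0.01,0],
    [0,0,-0.02,0],
    [0,0,-0.035,0],
    [0,0,-0.06,0],
    [0,0,-0.09,0],
  ],
)

```text
t: 22.25
position: [467.1, -283.7, 131.2]
tool_rot: [0.998, -0.059, 0.0, 0.001]
force: [0.3, -0.3, -1.4]
width: 12.6
```

```bash
python3 -c "
from h import *
go(*l2w(S,30,-60),125,S[2])"
```

```text
t 22.25 pos [ 467.1 -283.7  131.2] yaw -0.118 tilt 0.0027 width 12.6 F [ 0.3 -0.3 -1.4] q6 0.96
target [566.8 121.2 125. ] d [ 0.0511 -0.4138  0.0051] spin -0.1554
```

>>> jog_arm(
  commands=[
    [0.007,-0.055,0,-0.02],
    [0.014,-0.115,0,-0.04],
    [0.022,-0.175,0,-0.06],
    [0.029,-0.235,0,-0.08],
    [0.036,-0.295,0,-0.1],
  ],
)

```text
t: 22.88
position: [539.4, 6.8, 131.4]
tool_rot: [1.0, -0.009, 0.002, 0.001]
force: [0.7, -1.5, -1.2]
width: 12.7
```

```bash
python3 -c "
from h import *
go(*l2w(S,30,-58),80,S[2])"
```

```text
t 22.88 pos [539.4   6.8 131.4] yaw -0.018 tilt 0.0049 width 12.7 F [ 0.7 -1.5 -1.2] q6 1.42
target [566.7 123.1  80. ] d [ 0.025  -0.117   0.0512] spin -0.0550
```

>>> jog_arm(
  commands=[
    [0.011,-0.05,0,-0.02],
    [0.022,-0.1,0,-0.045],
    [0.025,-0.115,0.02,-0.055],
    [0.025,-0.117,0.045,-0.055],
    [0.025,-0.117,0.052,-0.055],
  ],
)

```text
t: 23.5
position: [564.8, 122.3, 76.8]
tool_rot: [1.0, 0.019, -0.001, 0.001]
force: [-0.1, 0.6, -2.5]
width: 12.9
```

>>> jog_arm(
  commands=[
    [0,0,0.01,0],
    [0,0,0.01,0],
  ],
)

```text
t: 23.75
position: [565.3, 122.0, 67.5]
tool_rot: [1.0, 0.018, -0.0, 0.0]
force: [-0.4, 0.5, -2.1]
width: 13.0
```

```bash
python3 -c "
from h import *
go(*l2w(S,30,-58),43,S[2])"
```

```text
t 23.75 pos [565.3 122.   67.5] yaw 0.036 tilt 0.0004 width 13.0 F [-0.4  0.5 -2.1] q6 1.57
target [566.7 123.1  43. ] d [ 0.0015 -0.0011  0.0245] spin -0.0014
```

>>> jog_arm(
  commands=[
    [0.0015,-0.001,0.01,-0.001],
    [0.0015,-0.001,0.017,-0.001],
    [0.0015,-0.001,0.021,-0.001],
    [0.0015,-0.001,0.0235,-0.001],
    [0.0015,-0.001,0.0245,-0.001],
  ],
)

```text
t: 24.38
position: [566.6, 123.7, 42.8]
tool_rot: [1.0, 0.019, -0.0, 0.0]
force: [-0.2, 0.4, -2.5]
width: 12.5
```

>>> jog_arm(
  commands=[
    [0,0,0.001,0],
    [0,0,0.0015,0],
    [0,0,0.0015,0],
  ],
)

```text
t: 24.75
position: [566.7, 123.7, 41.5]
tool_rot: [1.0, 0.019, 0.0, 0.0]
force: [0.5, -1.3, -1.7]
width: 13.0
```

>>> jog_arm(
  commands=[
    [0,0,0.001,0],
    [0,0,0.001,0],
    [0,0,0.001,0],
  ],
)

```text
t: 25.12
position: [566.6, 123.7, 40.4]
tool_rot: [1.0, 0.019, 0.0, -0.0]
force: [-0.0, -0.1, -1.9]
width: 12.4
```

>>> jog_arm(
  commands=[
    [0,0,0.001,0],
    [0,0,0.001,0],
    [0,0,0.001,0],
  ],
)

```text
t: 25.5
position: [566.7, 123.8, 40.1]
tool_rot: [1.0, 0.019, 0.0, -0.0]
force: [-3.0, -0.4, 3.9]
width: 12.8
```

>>> jog_arm(
  commands=[
    [0,0,0.001,0],
    [0,0,0.001,0],
  ],
)

```text
t: 25.75
position: [566.7, 123.8, 40.0]
tool_rot: [1.0, 0.019, -0.0, 0.0]
force: [-5.0, 1.0, 9.2]
width: 12.8
```

Down. Release, retreat, and head for the next block.

>>> jog_arm(
  commands=[
    [0,0,-0.001,0],
    [0,0,-0.001,0],
    [0,0,-0.001,0],
  ],
  grip=0.2,
)

```text
t: 26.12
position: [566.5, 123.6, 39.0]
tool_rot: [1.0, 0.019, -0.0, 0.0]
force: [0.7, -0.1, 0.4]
width: 34.2
```

>>> jog_arm(
  commands=[
    [0,0,-0.02,0],
    [0,0,-0.05,0],
    [0,0,-0.09,0],
  ],
)

```text
t: 26.5
position: [566.2, 123.6, 130.7]
tool_rot: [1.0, 0.019, -0.0, 0.0]
force: [0.3, 0.2, -0.7]
width: 34.5
```

```bash
python3 -c "
from h import *
go(*l2w(M,-53.5,0),125,M[2])"
```

```text
t 26.50 pos [566.2 123.6 130.7] yaw 0.037 tilt 0.0009 width 34.5 F [ 0.3  0.2 -0.7] q6 1.57
target [ 475.1 -209.7  125. ] d [-0.1035  0.3297  0.0058] spin 0.1543
```

>>> jog_arm(
  commands=[
    [-0.018,0.055,0,0.025],
    [-0.036,0.115,0,0.055],
    [-0.055,0.175,0,0.085],
    [-0.074,0.235,0,0.115],
    [-0.09,0.285,0,0.14],
  ],
  grip=-0.1,
)

```text
t: 27.12
position: [487.0, -166.8, 131.3]
tool_rot: [0.999, -0.052, 0.001, 0.001]
force: [1.2, 0.5, 0.1]
width: 46.9
```

>>> jog_arm(
  commands=[
    [0,0,0,0],
  ],
)

```text
t: 27.25
position: [487.1, -167.9, 131.2]
tool_rot: [0.999, -0.054, 0.001, 0.001]
force: [-0.6, 0.5, -0.2]
width: 46.8
```

```bash
python3 -c "
from h import *
go(*l2w(M,-53.5,0),75,M[2])"
```

```text
t 27.25 pos [ 487.1 -167.9  131.2] yaw -0.108 tilt 0.0029 width 46.8 F [-0.6  0.5 -0.2] q6 1.15
target [ 475.1 -209.7   75. ] d [-0.0076  0.0427  0.0562] spin 0.0087
```

>>> jog_arm(
  commands=[
    [-0.005,0.025,0.01,0.005],
    [-0.0075,0.0415,0.03,0.009],
    [-0.0075,0.0415,0.05,0.009],
    [-0.0075,0.0415,0.056,0.009],
    [-0.0075,0.0415,0.056,0.009],
  ],
)

```text
t: 27.88
position: [475.9, -204.2, 73.7]
tool_rot: [0.998, -0.055, 0.0, -0.0]
force: [-0.2, -0.4, 0.6]
width: 46.8
```

```bash
python3 - <<'E'
from h import *
go(*l2w(M,-53.5,0),37,M[2])
p,d=cams.read_camera("top"); crop("top",p,120,145,110,90,7,"c7")
p,d=cams.read_camera("side"); cv2.imwrite("pics/s7.png",cv2.resize(p[100:260,200:400],None,fx=4,fy=4))
E
```

```text
t 27.88 pos [ 475.9 -204.2   73.7] yaw -0.111 tilt 0.0001 width 46.8 F [-0.2 -0.4  0.6] q6 1.08
target [ 475.1 -209.7   37. ] d [-0.0002  0.0055  0.0367] spin 0.0065
```

View pics/c7.png

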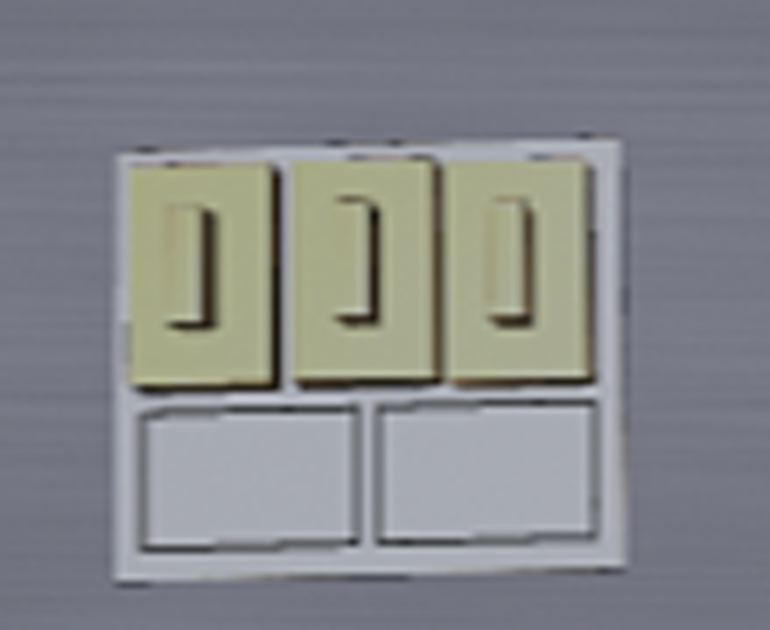

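View pics/s7.png

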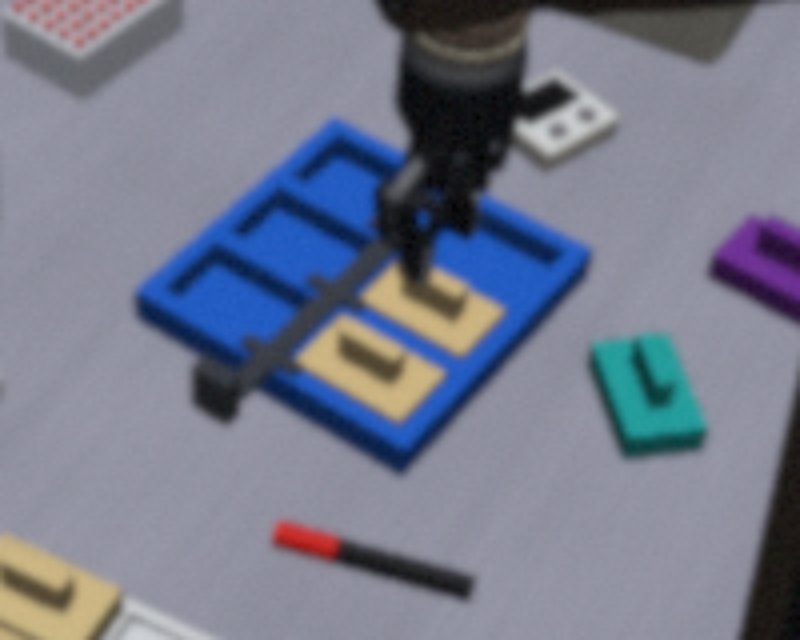

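The three blocks in the row lie at crop x≈131–274, 293–436 and 445–590, all square. Two remain in the mould, and the gripper is above the middle one.

```bash
python3 -c "
from h import *
meas([(447,160),(586,159),(590,380),(448,382)],7,120,145)"
```

```text
world [565.2 120.6] slab [ 28.4 -60.5] long axis ang rel slab 0.003
```

>>> jog_arm(
  commands=[
    [0,0.003,0.02,0.003],
    [0,0.003,0.032,0.003],
    [0,0.003,0.0365,0.003],
    [0,0.003,0.0365,0.003],
  ],
)

```text
t: 28.48
position: [475.2, -207.8, 36.9]
tool_rot: [0.998, -0.057, -0.0, -0.0]
force: [0.6, 0.7, 0.3]
width: 46.9
```

>>> jog_arm(
  commands=[
    [0,0,0,0],
    [0,0,0,0],
    [0,0,0,0],
    [0,0,0,0],
  ],
  grip=1,
)

```text
t: 28.98
position: [475.6, -208.1, 37.5]
tool_rot: [0.998, -0.057, 0.0, 0.0]
force: [-0.8, 1.1, 3.1]
width: 13.0
```

>>> jog_arm(
  commands=[
    [0,0,-0.01,0],
    [0,0,-0.02,0],
    [0,0,-0.035,0],
    [0,0,-0.06,0],
    [0,0,-0.09,0],
  ],
)

```text
t: 29.6
position: [474.9, -207.8, 128.1]
tool_rot: [0.998, -0.057, -0.0, -0.0]
force: [1.0, -0.1, -1.2]
width: 12.9
```

```bash
python3 -c "
from h import *
go(*l2w(S,-45,45),125,S[2]+np.pi/2)"
```

```text
t 29.60 pos [ 474.9 -207.8  128.1] yaw -0.115 tilt 0.0006 width 12.9 F [ 1.  -0.1 -1.2] q6 1.08
target [488.  223.3 125. ] d [-0.0363 -0.4298  0.0032] spin 1.4191
```

>>> jog_arm(
  commands=[
    [0,-0.03,0,-0.16],
    [0,-0.07,0,-0.34],
    [0,-0.12,0,-0.52],
    [-0.005,-0.17,0,-0.7],
    [-0.01,-0.22,0,-0.88],
  ],
)

```text
t: 30.22
position: [490.6, 13.1, 128.0]
tool_rot: [0.927, 0.376, 0.001, 0.0]
force: [2.3, -0.5, -1.7]
width: 12.8
```

```bash
python3 -c "
from h import *
go(*l2w(S,-44,47),125,S[2]+np.pi/2)"
```

```text
t 30.23 pos [490.6  13.1 128. ] yaw 0.771 tilt 0.0016 width 12.8 F [ 2.3 -0.5 -1.7] q6 0.62
target [488.9 225.3 125. ] d [ 0.1466 -0.1534  0.003 ] spin -0.8368
```

>>> jog_arm(
  commands=[
    [0.034,-0.036,0,-0.18],
    [0.07,-0.073,0,-0.36],
    [0.105,-0.11,0,-0.54],
    [0.13,-0.136,0,-0.71],
    [0.1466,-0.1534,0,-0.84],
  ],
)

```text
t: 30.85
position: [489.8, 225.7, 127.9]
tool_rot: [0.693, 0.721, 0.0, 0.0]
force: [-0.4, 0.8, -1.6]
width: 12.8
```

>>> jog_arm(
  commands=[
    [0,0,0.015,0],
    [0,0,0.03,0],
    [0,0,0.03,0],
  ],
)

```text
t: 31.22
position: [488.2, 222.5, 94.5]
tool_rot: [0.696, 0.718, -0.002, -0.001]
force: [-0.9, -0.0, -1.6]
width: 13.0
```

```bash
python3 - <<'E'
from h import *
go(*l2w(S,-44,47),70,S[2]+np.pi/2)
p,d=cams.read_camera("top"); crop("top",p,110,145,120,95,6,"c8")
E
```

```text
t 31.23 pos [488.2 222.5  94.5] yaw 1.603 tilt 0.0051 width 13.0 F [-0.9 -0.  -1.6] q6 0.21
target [488.9 225.3  70. ] d [0.0028 0.0009 0.0245] spin -0.0045
```

View pics/c8.png

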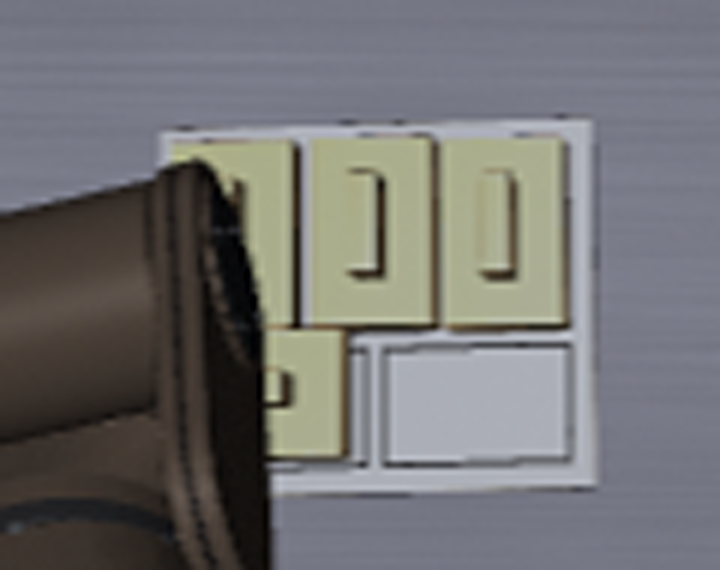

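>>> jog_arm(
  commands=[
    [0.0025,0.001,0.012,-0.004],
    [0.0025,0.001,0.022,-0.004],
    [0.0025,0.001,0.0275,-0.004],
    [0.0025,0.001,0.0275,-0.004],
  ],
)

```text
t: 31.78
position: [490.3, 226.3, 68.6]
tool_rot: [0.693, 0.721, -0.001, -0.0]
force: [-0.0, -0.3, -0.6]
width: 12.9
```

```bash
python3 - <<'E'
from h import *
go(*l2w(S,-44.3,46.7),41,S[2]+np.pi/2)
E
```

```text
t 31.77 pos [490.3 226.3  68.6] yaw 1.609 tilt 0.0016 width 12.9 F [-0.  -0.3 -0.6] q6 0.21
target [488.6 225.   41. ] d [-0.0012 -0.0017  0.0276] spin 0.0014
```

>>> jog_arm(
  commands=[
    [-0.001,-0.0015,0.01,0],
    [-0.001,-0.0015,0.018,0],
    [-0.001,-0.0015,0.023,0],
    [-0.001,-0.0015,0.026,0],
    [-0.001,-0.0015,0.027,0],
  ],
)

```text
t: 32.4
position: [489.4, 225.4, 42.2]
tool_rot: [0.693, 0.721, -0.0, -0.0]
force: [1.2, 0.7, -1.1]
width: 12.6
```

>>> jog_arm(
  commands=[
    [0,0,0,0],
  ],
)

```text
t: 32.52
position: [489.5, 225.5, 42.6]
tool_rot: [0.693, 0.721, 0.0, 0.0]
force: [0.3, 0.3, -1.5]
width: 12.9
```

```bash
python3 - <<'E'
from h import *
go(*l2w(S,-44.3,46.7),37.5,S[2]+np.pi/2)
E
```

```text
t 32.52 pos [489.5 225.5  42.6] yaw 1.609 tilt 0.0003 width 12.9 F [ 0.3  0.3 -1.5] q6 0.20
target [488.6 225.   37.5] d [-0.0004 -0.0009  0.0051] spin 0.0015
```

>>> jog_arm(
  commands=[
    [0,-0.001,0.001,0],
    [0,-0.001,0.002,0],
    [0,-0.001,0.003,0],
    [0,-0.001,0.0035,0],
  ],
)

```text
t: 33.02
position: [488.4, 225.4, 38.9]
tool_rot: [0.693, 0.721, -0.0, -0.0]
force: [0.2, -0.3, -0.1]
width: 12.9
```

>>> jog_arm(
  commands=[
    [0,0,0.001,0],
    [0,0,0.0015,0],
    [0,0,0.0015,0],
  ],
)

```text
t: 33.4
position: [488.4, 225.3, 37.6]
tool_rot: [0.693, 0.721, -0.0, -0.0]
force: [-0.5, -0.3, -0.1]
width: 12.6
```

>>> jog_arm(
  commands=[
    [0,0,0.001,0],
    [0,0,0.001,0],
  ],
)

```text
t: 33.65
position: [488.4, 225.3, 37.5]
tool_rot: [0.693, 0.721, -0.0, -0.0]
force: [-3.9, -1.1, 6.2]
width: 12.9
```

Down. Release.

>>> jog_arm(
  commands=[
    [0,0,-0.0005,0],
    [0,0,-0.0005,0],
    [0,0,-0.0005,0],
  ],
  grip=0.2,
)

```text
t: 34.02
position: [488.4, 225.4, 36.8]
tool_rot: [0.693, 0.721, 0.0, -0.0]
force: [1.0, 0.0, -0.7]
width: 34.5
```

>>> jog_arm(
  commands=[
    [0,0,-0.02,0],
    [0,0,-0.05,0],
    [0,0,-0.09,0],
  ],
)

```text
t: 34.4
position: [487.5, 225.1, 126.6]
tool_rot: [0.693, 0.721, -0.001, -0.001]
force: [0.5, -0.0, 0.2]
width: 34.3
```

```bash
python3 -c "
from h import *
go(*l2w(M,-53.5,72),125,M[2])"
```

```text
t 34.40 pos [487.5 225.1 126.6] yaw 1.609 tilt 0.0027 width 34.3 F [ 0.5 -0.   0.2] q6 0.21
target [ 483.5 -138.1  125. ] d [-0.3628 -0.0179  0.0018] spin -1.4154
```

>>> jog_arm(
  commands=[
    [-0.035,0,0,0.17],
    [-0.07,0,0,0.35],
    [-0.11,0,0,0.53],
    [-0.145,0,0,0.7],
    [-0.18,0,0,0.87],
  ],
  grip=-0.1,
)

```text
t: 35.02
position: [495.2, 44.4, 126.9]
tool_rot: [0.933, 0.359, 0.0, 0.0]
force: [1.3, 0.7, 0.1]
width: 47.2
```

```bash
python3 - <<'E'
from h import *
go(*l2w(M,-53.5,72),125,M[2])
E
```

```text
t 35.02 pos [495.2  44.4 126.9] yaw 0.734 tilt 0.0003 width 47.2 F [1.3 0.7 0.1] q6 0.72
target [ 483.5 -138.1  125. ] d [-0.1309  0.1277  0.0019] spin 0.8507
```

>>> jog_arm(
  commands=[
    [-0.028,0.027,0,0.18],
    [-0.056,0.054,0,0.36],
    [-0.084,0.081,0,0.54],
    [-0.11,0.107,0,0.71],
    [-0.131,0.1275,0,0.85],
  ],
)

```text
t: 35.65
position: [484.2, -138.5, 126.9]
tool_rot: [0.998, -0.058, 0.0, 0.0]
force: [0.4, -0.6, -0.0]
width: 46.9
```

>>> jog_arm(
  commands=[
    [0,0,0.02,0],
    [0,0,0.04,0],
    [0,0,0.05,0],
    [0,0,0.05,0],
  ],
)

```text
t: 36.15
position: [483.9, -136.7, 76.2]
tool_rot: [0.998, -0.055, -0.001, -0.0]
force: [0.3, 0.8, -0.1]
width: 47.1
```

```bash
python3 - <<'E'
from h import *
go(*l2w(M,-53.5,72)+[0,1.5],37,M[2])
p,d=cams.read_camera("top"); crop("top",p,120,145,110,90,7,"c9")
p,d=cams.read_camera("side"); cv2.imwrite("pics/s9.png",cv2.resize(p[100:260,200:400],None,fx=4,fy=4))
E
```

```text
t 36.15 pos [ 483.9 -136.7   76.2] yaw -0.111 tilt 0.0018 width 47.1 F [ 0.3  0.8 -0.1] q6 1.20
target [ 483.5 -136.6   37. ] d [-0.0004  0.0001  0.0392] spin 0.0064
```

View pics/c9.png

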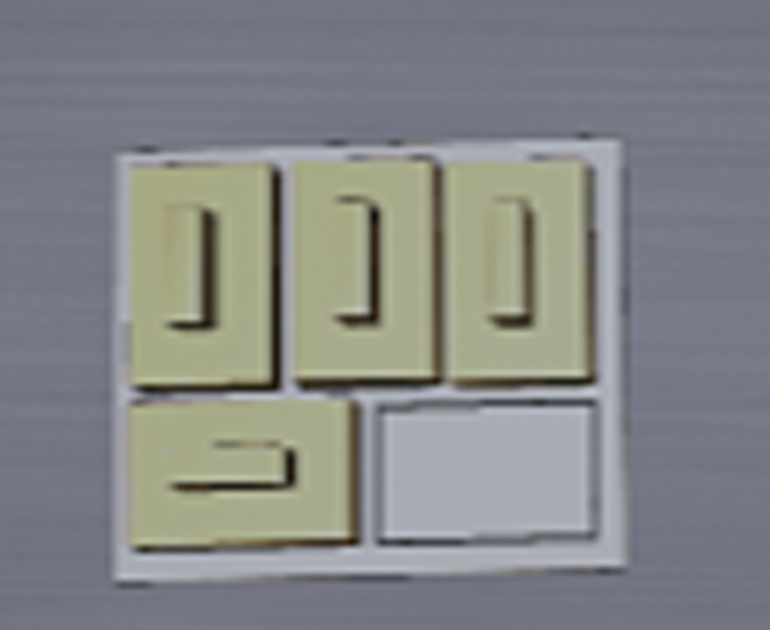

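View pics/s9.png

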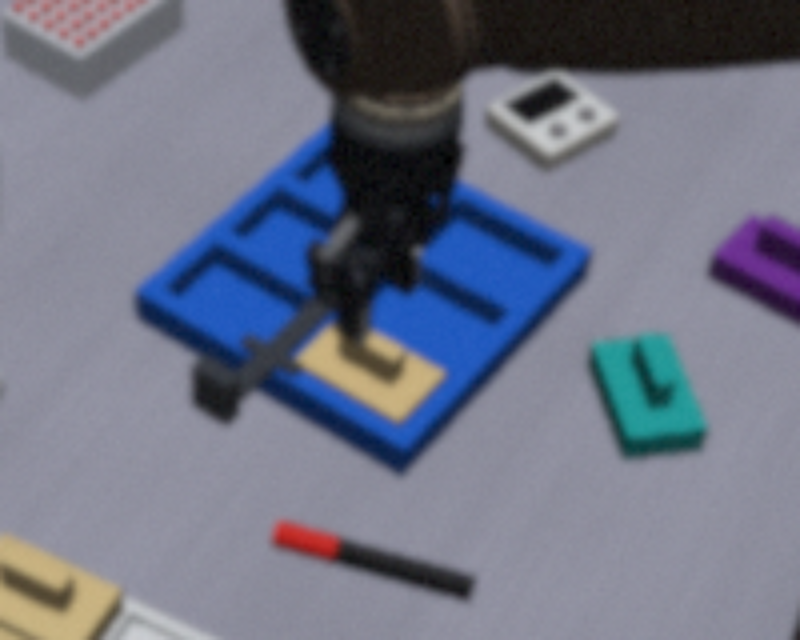

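The fourth block lies square in the lower left rectangle and one block is left in the mould.

```bash
python3 -c "
from h import *
meas([(131,404),(355,401),(355,543),(132,547)],7,120,145)"
```

```text
world [487.1 221.1] slab [-45.9  42.8] long axis ang rel slab 0.006
```

>>> jog_arm(
  commands=[
    [0,-0.001,0.02,0.002],
    [0,-0.001,0.032,0.002],
    [0,-0.001,0.0385,0.002],
    [0,-0.001,0.0385,0.002],
  ],
)

```text
t: 36.75
position: [484.4, -135.9, 38.2]
tool_rot: [0.998, -0.056, -0.0, -0.0]
force: [0.0, 0.5, 0.4]
width: 47.0
```

>>> jog_arm(
  commands=[
    [0,0,0,0],
    [0,0,0,0],
    [0,0,0,0],
    [0,0,0,0],
  ],
  grip=1,
)

```text
t: 37.25
position: [485.0, -136.1, 39.0]
tool_rot: [0.998, -0.056, 0.001, 0.0]
force: [-0.1, 0.6, 3.1]
width: 12.8
```

>>> jog_arm(
  commands=[
    [0,0,-0.01,0],
    [0,0,-0.02,0],
    [0,0,-0.035,0],
    [0,0,-0.06,0],
    [0,0,-0.09,0],
  ],
)

```text
t: 37.88
position: [484.1, -135.8, 129.5]
tool_rot: [0.998, -0.056, -0.0, -0.0]
force: [1.0, 0.1, -0.8]
width: 13.0
```

```bash
python3 -c "
from h import *
go(*l2w(S,-44.3,-43.5),125,S[2]+np.pi/2)"
```

```text
t 37.88 pos [ 484.1 -135.8  129.5] yaw -0.113 tilt 0.0009 width 13.0 F [ 1.   0.1 -0.8] q6 1.21
target [491.9 134.9 125. ] d [-0.0226 -0.2699  0.0046] spin 1.4212
```

>>> jog_arm(
  commands=[
    [-0.003,-0.02,0,-0.16],
    [-0.006,-0.045,0,-0.34],
    [-0.009,-0.075,0,-0.52],
    [-0.01,-0.105,0,-0.7],
    [-0.012,-0.135,0,-0.87],
  ],
)

```text
t: 38.5
position: [487.8, 0.4, 129.4]
tool_rot: [0.928, 0.372, 0.0, 0.0]
force: [0.7, 0.7, -1.6]
width: 12.7
```

```bash
python3 -c "
from h import *
go(*l2w(S,-43.7,-41.8),125,S[2]+np.pi/2)"
```

```text
t 38.50 pos [4.878e+02 4.000e-01 1.294e+02] yaw 0.763 tilt 0.0009 width 12.7 F [ 0.7  0.7 -1.6] q6 0.60
target [492.5 136.6 125. ] d [ 0.0975 -0.0953  0.0044] spin -0.8450
```

>>> jog_arm(
  commands=[
    [0.022,-0.021,0,-0.18],
    [0.044,-0.042,0,-0.36],
    [0.066,-0.064,0,-0.54],
    [0.086,-0.084,0,-0.71],
    [0.0975,-0.0953,0,-0.845],
  ],
)

```text
t: 39.12
position: [493.1, 137.0, 129.3]
tool_rot: [0.694, 0.72, 0.0, 0.0]
force: [-0.1, -0.4, -1.8]
width: 12.7
```

>>> jog_arm(
  commands=[
    [0,0,0.02,0],
    [0,0,0.04,0],
    [0,0,0.055,0],
    [0,0,0.055,0],
  ],
)

```text
t: 39.62
position: [492.2, 135.6, 72.5]
tool_rot: [0.696, 0.718, -0.001, -0.001]
force: [-0.8, -1.1, -1.4]
width: 12.9
```

```bash
python3 - <<'E'
from h import *
go(*l2w(S,-43.7,-41.8),42.5,S[2]+np.pi/2)
p,d=cams.read_camera("top"); crop("top",p,110,145,120,95,6,"c10")
E
```

```text
t 39.62 pos [492.2 135.6  72.5] yaw 1.602 tilt 0.0027 width 12.9 F [-0.8 -1.1 -1.4] q6 0.04
target [492.5 136.6  42.5] d [0.001  0.0004 0.03  ] spin -0.0056
```

View pics/c10.png

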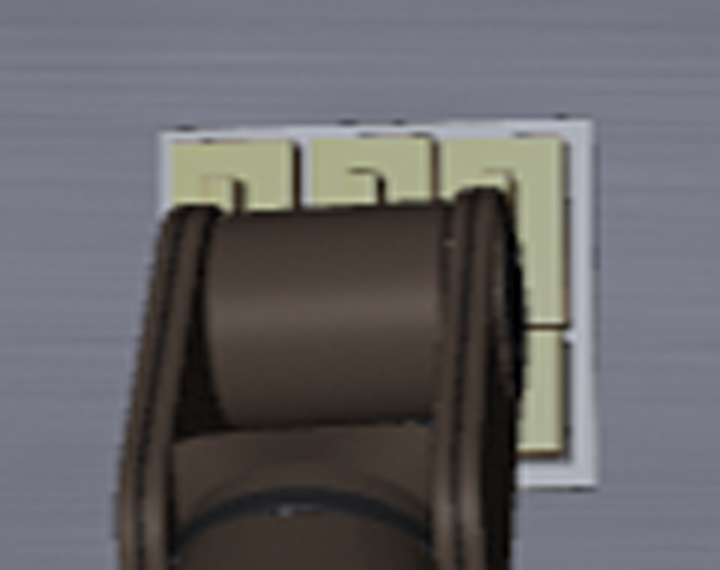

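>>> jog_arm(
  commands=[
    [0,-0.001,0.01,-0.003],
    [0,-0.001,0.018,-0.003],
    [0,-0.001,0.024,-0.003],
    [0,-0.001,0.028,-0.003],
    [0,-0.001,0.029,-0.003],
  ],
)

```text
t: 40.3
position: [492.0, 135.7, 44.0]
tool_rot: [0.695, 0.719, -0.0, -0.0]
force: [0.2, 0.2, -2.2]
width: 12.8
```

>>> jog_arm(
  commands=[
    [0,0,0,0],
  ],
)

```text
t: 40.42
position: [492.3, 135.7, 44.5]
tool_rot: [0.695, 0.719, 0.0, 0.0]
force: [-0.3, -0.4, -1.8]
width: 12.7
```

```bash
python3 - <<'E'
from h import *
go(*l2w(S,-44,-41.8),39,S[2]+np.pi/2)
E
```

```text
t 40.42 pos [492.3 135.7  44.5] yaw 1.605 tilt 0.0001 width 12.7 F [-0.3 -0.4 -1.8] q6 0.04
target [492.2 136.6  39. ] d [ 0.0009 -0.0001  0.0055] spin -0.0025
```

>>> jog_arm(
  commands=[
    [0.001,0,0.001,0],
    [0.001,0,0.002,0],
    [0.001,0,0.003,0],
    [0.001,0,0.004,0],
  ],
)

```text
t: 40.92
position: [492.1, 136.7, 40.4]
tool_rot: [0.695, 0.719, 0.0, 0.0]
force: [-0.2, -0.8, -1.5]
width: 12.5
```

>>> jog_arm(
  commands=[
    [0,0,0.001,0],
    [0,0,0.0015,0],
    [0,0,0.0015,0],
  ],
)

```text
t: 41.3
position: [492.1, 136.7, 39.0]
tool_rot: [0.695, 0.719, -0.0, -0.0]
force: [-0.7, -0.9, 0.3]
width: 13.0
```

>>> jog_arm(
  commands=[
    [0,0,0.0005,0],
    [0,0,0.001,0],
  ],
)

```text
t: 41.55
position: [492.2, 136.7, 39.0]
tool_rot: [0.695, 0.719, -0.0, -0.0]
force: [-5.7, -1.2, 10.2]
width: 12.8
```

>>> jog_arm(
  commands=[
    [0,0,-0.001,0],
    [0,0,-0.001,0],
    [0,0,-0.001,0],
  ],
  grip=0.2,
)

```text
t: 41.92
position: [492.2, 136.7, 38.9]
tool_rot: [0.695, 0.719, 0.0, 0.0]
force: [0.0, 0.2, -0.1]
width: 33.8
```

>>> jog_arm(
  commands=[
    [0,0,-0.02,0],
    [0,0,-0.05,0],
    [0,0,-0.1,0],
  ],
)

```text
t: 42.3
position: [490.5, 136.6, 137.9]
tool_rot: [0.695, 0.719, -0.002, -0.002]
force: [0.7, -0.7, -0.9]
width: 34.1
```

```bash
python3 -c "
from h import *
go(548.5,-48,130,M[2])"
```

```text
t 42.30 pos [490.5 136.6 137.9] yaw 1.605 tilt 0.0047 width 34.1 F [ 0.7 -0.7 -0.9] q6 0.04
target [548.5 -48.  130. ] d [-0.1864  0.0516  0.0077] spin -1.4193
```

>>> jog_arm(
  commands=[
    [-0.019,0.005,0,0.18],
    [-0.038,0.01,0,0.36],
    [-0.056,0.015,0,0.54],
    [-0.075,0.02,0,0.71],
    [-0.093,0.026,0,0.88],
  ],
  grip=-0.4,
)

```text
t: 42.92
position: [521.4, 44.0, 138.7]
tool_rot: [0.936, 0.352, -0.0, -0.0]
force: [-0.8, 0.9, -0.2]
width: 59.7
```

```bash
python3 -c "
from h import *
go(548.5,-48,130,M[2])"
```

```text
t 42.92 pos [521.4  44.  138.7] yaw 0.720 tilt 0.0001 width 59.7 F [-0.8  0.9 -0.2] q6 0.74
target [548.5 -48.  130. ] d [-0.0403  0.0871  0.0087] spin 0.8366
```

>>> jog_arm(
  commands=[
    [-0.008,0.018,0,0.18],
    [-0.016,0.035,0,0.36],
    [-0.024,0.053,0,0.54],
    [-0.033,0.071,0,0.71],
    [-0.0403,0.0871,0,0.837],
  ],
)

```text
t: 43.55
position: [549.0, -47.9, 138.7]
tool_rot: [0.998, -0.058, -0.0, -0.0]
force: [0.7, -0.1, -0.1]
width: 59.9
```

>>> jog_arm(
  commands=[
    [0,0,0,0],
    [0,0,0,0],
  ],
)

```text
t: 43.8
position: [548.6, -46.8, 138.6]
tool_rot: [0.998, -0.055, -0.0, -0.0]
force: [0.0, 0.2, 0.3]
width: 59.6
```

```bash
python3 - <<'E'
from h import *
go(548.5,-48,49,M[2])
p,d=cams.read_camera("top"); crop("top",p,120,145,110,90,7,"c11"); cv2.imwrite("pics/t11.png",p)
p,d=cams.read_camera("side"); cv2.imwrite("pics/s11.png",cv2.resize(p,(800,600)))
E
```

```text
t 43.80 pos [548.6 -46.8 138.6] yaw -0.110 tilt 0.0008 width 59.6 F [0.  0.2 0.3] q6 1.41
target [548.5 -48.   49. ] d [0.0001 0.0012 0.0896] spin 0.0071
```

View pics/c11.png

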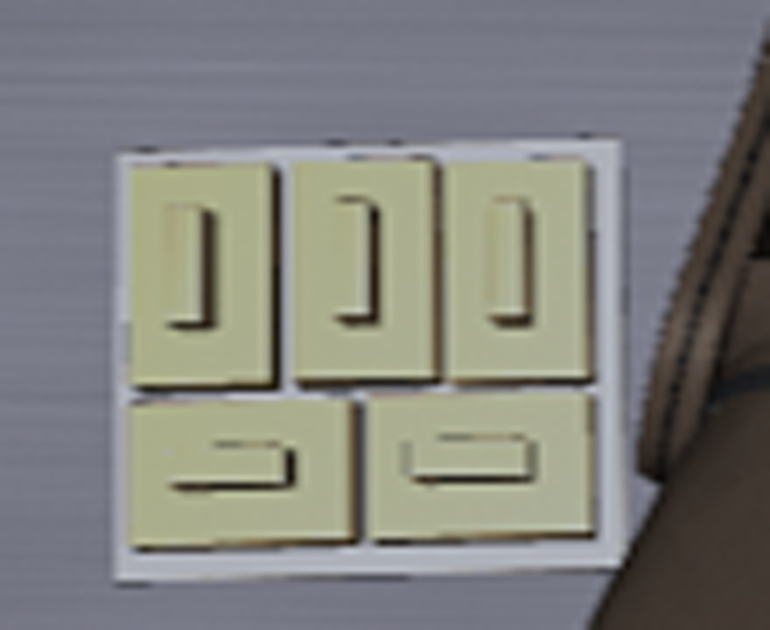

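View pics/s11.png

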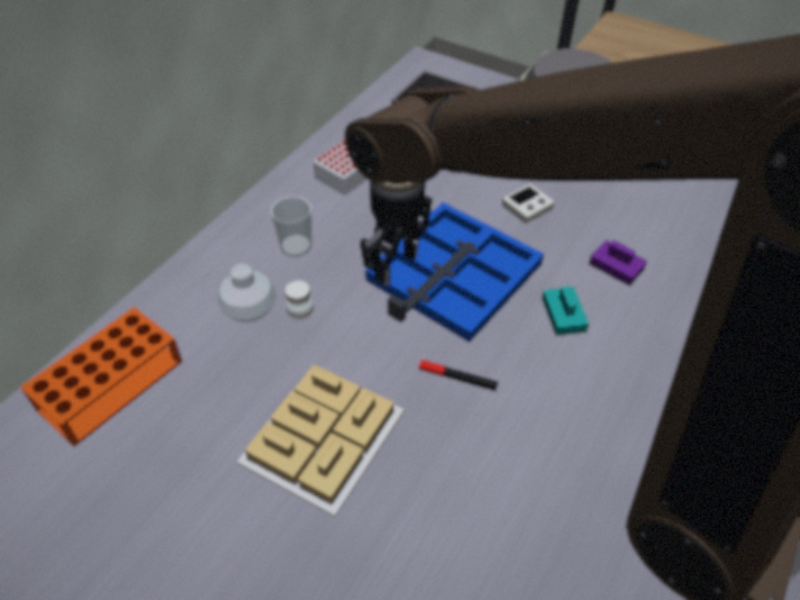

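```bash
python3 -c "
from h import *
for q in ([(131,165),(274,164),(274,388),(131,386)],[(293,161),(436,158),(437,381),(295,383)],[(446,160),(588,159),(591,380),(448,382)],[(131,404),(355,401),(355,543),(132,547)],[(372,397),(594,391),(595,534),(374,541)]): meas(q,7,120,145)"
```

```text
world [561.8 239.5] slab [29.4 58.4] long axis ang rel slab 0.004
world [564.4 178.1] slab [29.7 -3. ] long axis ang rel slab 0.005
world [565.2 120.4] slab [ 28.4 -60.6] long axis ang rel slab 0.003
world [487.1 221.1] slab [-45.9  42.8] long axis ang rel slab 0.006
world [491.1 131.2] slab [-45.2 -47.1] long axis ang rel slab 0.004
```

>>> jog_arm(
  commands=[
    [0,0,0.03,0.004],
    [0,0,0.06,0.004],
    [0,0,0.08,0.004],
    [0,0,0.089,0.004],
    [0,0,0.089,0.004],
  ],
)

```text
t: 44.52
position: [548.7, -46.9, 49.6]
tool_rot: [0.998, -0.057, -0.0, -0.0]
force: [0.5, -0.3, 0.8]
width: 59.4
```

>>> jog_arm(
  commands=[
    [0,0,0,0],
    [0,0,0,0],
    [0,0,0,0],
    [0,0,0,0],
  ],
  grip=1,
  newtons=30,
)

```text
t: 45.02
position: [549.5, -48.3, 51.0]
tool_rot: [0.998, -0.058, 0.001, 0.001]
force: [-1.8, -4.5, 4.9]
width: 13.3
```

>>> jog_arm(
  commands=[
    [0,0.009,0,0],
    [0,0.018,0,0],
    [0,0.027,0,0],
    [0,0.036,0,0],
    [0,0.039,0,0],
  ],
)

```text
t: 45.65
position: [545.1, -84.2, 51.0]
tool_rot: [0.998, -0.059, 0.001, -0.003]
force: [0.0, 12.8, 7.7]
width: 13.0
```

>>> jog_arm(
  commands=[
    [0,0,0,0],
    [0,0,0,0],
    [0,0,0,0],
  ],
)

```text
t: 46.02
position: [545.1, -84.2, 51.0]
tool_rot: [0.998, -0.058, 0.001, -0.002]
force: [-1.1, 5.2, 6.1]
width: 13.2
```

At the home stop: y is -84.2, as at the start, with the reaction force rising. Release and retreat.

>>> jog_arm(
  commands=[
    [0,0,0,0],
    [0,0,0,0],
    [0,0,0,0],
  ],
  grip=-0.3,
)

```text
t: 46.4
position: [544.2, -86.1, 49.5]
tool_rot: [0.998, -0.058, -0.0, -0.0]
force: [-0.5, 0.0, 0.3]
width: 55.4
```

>>> jog_arm(
  commands=[
    [0,0,-0.03,0],
    [0,0,-0.07,0],
    [0,0,-0.12,0],
    [0,0.03,-0.17,0],
    [0,0.08,-0.18,0],
  ],
)

```text
t: 47.02
position: [537.3, -166.4, 235.1]
tool_rot: [0.998, -0.056, 0.004, 0.002]
force: [0.5, 0.2, 0.5]
width: 55.9
```

>>> jog_arm(
  commands=[
    [0,0.05,0,0],
    [0,0.1,0,0],
    [0,0.15,0,0],
    [0,0.18,0,0],
    [0,0.18,0,0],
  ],
)

```text
t: 47.65
position: [513.6, -346.3, 229.3]
tool_rot: [0.998, -0.06, -0.0, -0.0]
force: [0.7, -0.1, 0.1]
width: 55.4
```

```bash
python3 - <<'E'
from h import *
go(548.5,-48,49,M[2])
p,d=cams.read_camera("top"); cv2.imwrite("pics/t12.png",cv2.resize(p,(800,600)))
p,d=cams.read_camera("side"); cv2.imwrite("pics/s12.png",cv2.resize(p[100:340,130:410],None,fx=2.5,fy=2.5))
E
```

```text
t 47.65 pos [ 513.6 -346.3  229.3] yaw -0.119 tilt 0.0008 width 55.4 F [ 0.7 -0.1  0.1] q6 0.93
target [548.5 -48.   49. ] d [-0.0007 -0.3003  0.1804] spin -0.0021
```

View pics/t12.png

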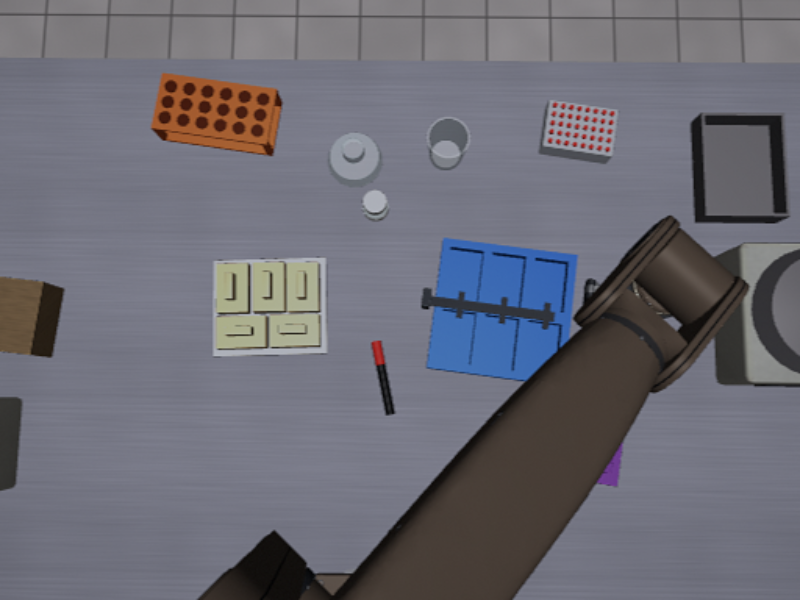

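View pics/s12.png

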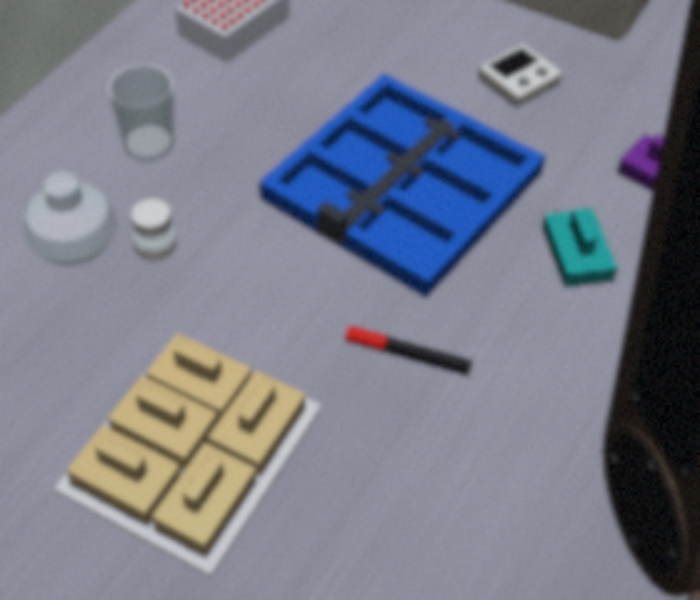

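```bash
python3 - <<'E'
from h import *
p,d=cams.read_camera("top"); a=cv2.imread("pics/top0.png")
k=lambda im:cv2.resize(im[170:220,262:362],None,fx=7,fy=7,interpolation=cv2.INTER_CUBIC)
cv2.imwrite("pics/cmp.png",np.vstack([k(a)[:290],k(p)[:290]]))
q,d=cams.read_camera("side"); s=4; x0,y0=140,215
v=cv2.resize(q[y0:y0+125,x0:x0+125],None,fx=s,fy=s,interpolation=cv2.INTER_CUBIC)
def box(F,cx,cy,hx,hy,z,col):
    P=[[*l2w(F,cx+a*hx,cy+b*hy),z] for a,b in((1,1),(1,-1),(-1,-1),(-1,1))]
    u=(proj("side",P)-[x0,y0]+.5)*s-.5; cv2.polylines(v,[u.astype(int)],True,col,1)
box(S,0,0,83,97,6,(255,0,0))
for c in[(30,60),(30,0),(30,-60)]: box(S,*c,42,27,30,(0,0,255))
for c in[(-45,45),(-45,-45)]: box(S,*c,27,42,30,(0,0,255))
cv2.imwrite("pics/ov.png",v)
E
```

```text
(no output)
```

View pics/cmp.png

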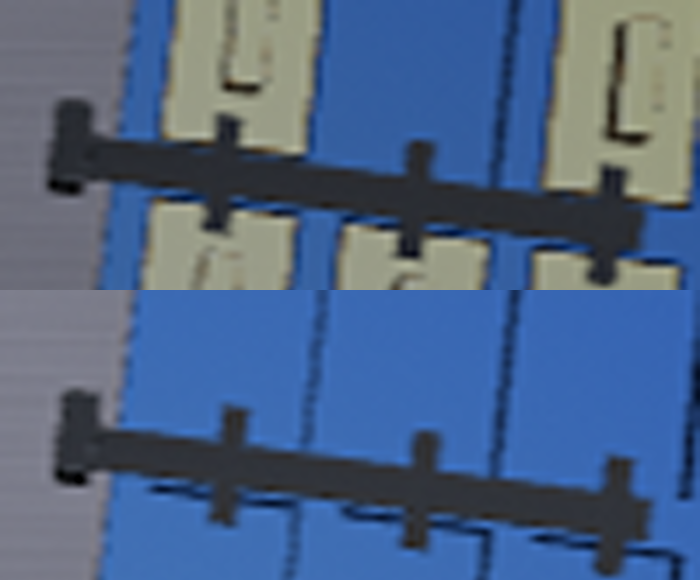

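View pics/ov.png

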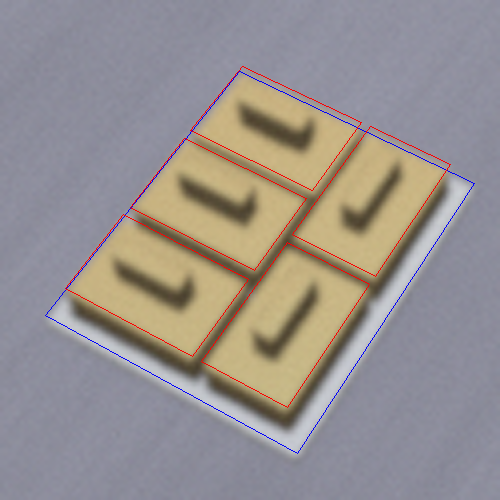

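The bar sits about 2 mm past its starting position, away from open, so it is home. The side overlay puts every block within a few mm of its rectangle. The arm is clear, so I'll hand in.

```bash
python3 -c "
from cell import manip
print(manip.close_job())"
```

```text
the job is handed in; nothing more can be done
None
```

I opened the lock bar, moved all five blocks onto the slab rib up, slid the bar back home and handed the job in. No verdict was reported.

- **Blocks:** in the last top-camera measurement, taken before the bar was closed, every block was within about 3 mm of its rectangle's centre (limit 8 mm) and within 0.01 rad in angle. Contact was gentle, with a force reading of at most about 10 N at set-down. The side-camera overlay agreed with that to about 3 mm.
- **Lock bar:** it opened 36 mm and went back against its home stop. The top view shows it about 2 mm further toward home than at the start, and well within the 5 mm limit as far as I can tell.
- **Rest of the bench:** in the last pictures the mould is empty and the arm is clear above it. The jar, marker, burner, beaker and timer, and the turquoise and purple look-alikes, stand where they were as far as the two views show.
- **Disagreement:** the arm's own position readings put the blocks 3 to 5 mm further toward +y than the camera did. I went by the camera and shifted the last three placements by 2 to 3 mm to allow for it.

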